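# Load the tube carrier and latch the sampler gate

### The job

Set the tube carrier with the orange grip fin upright and flat into the black-framed nest of the sampler and let go of it, then swing the sampler's blue gate shut and push it on its yellow patch until its sprung latch rides over the strike and snaps in. Never press on the gate with more than 18 N, and leave everything else on the table where it is.

Things in the scene. Friction and masses are not known exactly. Their poses are not given: they have to be found in the camera images.
- sampler: Cream table-top sampler, fixed. Origin: centre of the underside of its bay; the base block (60 mm high) runs from x = -150 to +110 mm and y = -130 to +130 mm. Its gate side looks along its -x. A tower, 178 mm high in all, stands at x = +110 to +190 mm. Guard walls at y = +-122 mm rise to 120 mm. The bay is open at the top.
- nest (a point): Centre of the yellow nest floor, 60 mm above the table; axes as the sampler's. The nest is a frame of black bars 12 mm high, 66 mm inside along the sampler's x and 106 mm along its y (3 mm clearance all round), so the carrier's long side lies along the sampler's y, either way round.
- carrier_center (a point): Tube carrier to load, about 0.2 kg: its centre, 42.5 mm above its underside, z up. White block 100 mm (x) by 60 mm (y) by 30 mm high; orange tube caps up to 41 mm at y = +-20 mm; in its middle an upright orange fin 50 mm long (x), 12 mm thick (y), its top 85 mm above the underside. Grasp the fin across its thickness (along y), 27 mm above this point, clear of the caps.
- spare_center (a point): Same point of an identical carrier with a green fin and green caps: not to be used, leave it alone.
- gate (a joint): Gate angle, rad: 0 in line with the sampler's front, growing as it opens outward to the sampler's -x (anticlockwise from above). Open at the start; stays where it is left (light friction). A blue panel 10 mm thick, 180 mm wide, lower edge 64 mm and top 124 mm above the table, with a brass sloped tongue out of its free end. It latches somewhere between 0 and 0.15 rad and then cannot swing back.
- gate_hinge (a point): Point on the gate's upright hinge axis, half-way up the panel, 94 mm above the table; axes as the sampler's. At gate angle q the panel runs from here along (-sin q, cos q) in the sampler's x, y. The strike (steel bracket with an upright 6 mm pin and a rubber bumper) stands on the sampler by the gate's free end, set differently each time by up to 28 mm along the closing direction.
- push_patch (a point): Centre of the yellow push patch (30 mm wide, 52 mm high) on the gate's outer face, 130 mm from the hinge axis, 94 mm above the table; moves with the gate, its x points into the panel (closing way), y to the free end. Pushed here at 10 mm/s or so the latch needs about 10 N to ride up (more if faster), less at the top; once it has snapped in, the bumper stops the gate at about 6 N per mm. So a push of 13 N has latched it; 18 N comes 2 mm past the snap.
- tongue (a joint): How far the sloped brass tongue is pressed in, m: 0 sprung out, 0.006 to 0.007 at the top of its ride over the strike pin, back to 0 when it has snapped in behind the pin. It first meets the pin 0.1 rad of gate angle before the snap. It sticks 10 mm out of the gate's free end.
- bumper (a joint): How far the black rubber bumper of the strike is pressed in by the gate, m: 0 while free, about 0.001 when the gate is latched and released, at most 0.006.
- timer: White bench timer, 50 x 65 x 18 mm; origin under its centre. Bystander.
- marker: Black and blue marker pen, 100 x 13 x 13 mm, lying along its x. Bystander.
- mouse: Black computer mouse, 100 x 60 x 30 mm. Bystander.
- reagent: Amber bottle, 64 mm across, 130 mm high. Bystander.
- tipbox: Blue box of pipette tips with a pale lid, 120 x 85 x 67 mm. Bystander.
- jar: White jar with a red cap, 60 mm across, 80 mm high. Bystander.

How it is judged:
On the way, in this order (a step that is already met when the one before it is completed fails the run):
1. the orange carrier sits in the nest, released, while the gate is still open (horizontal distance between carrier_center and nest below 0.006 m and z of carrier_center in the frame of nest below 0.0455 m and angle between carrier_center's own z axis and vertical below 0.06 rad and angle between the x axis of carrier_center and the y axis of sampler, either way round below 0.12 rad and contact force between the fingers and carrier below 0.2 N and value of joint gate above 0.5 rad), for 0.2 s.
2. the gate is shut and its tongue has snapped out behind the strike (value of joint gate below 0.17 rad and value of joint bumper above 0.0004 m and value of joint tongue below 0.002 m), for 0.2 s.
At the end, for the whole second after the job is handed in: The orange carrier rests flat in the nest (within 6 mm sideways, 3 mm in height, 0.06 rad tilt, 0.12 rad yaw) and the gate is still and latched: angle under 0.17 rad, rubber bumper pressed in over 0.4 mm, tongue out (pressed in less than 2 mm) (all of step 2 and horizontal distance between carrier_center and nest below 0.006 m and z of carrier_center in the frame of nest below 0.0455 m and angle between carrier_center's own z axis and vertical below 0.06 rad and angle between the x axis of carrier_center and the y axis of sampler, either way round below 0.12 rad and linear speed of carrier below 0.02 m/s and velocity of joint gate between -0.05 and 0.05 rad/s); the robot touches nothing.
It fails at once if the gate is pressed with more than 18 N (contact force between any of the fingers, the arm and gate above 18 N).
It fails at once if another thing on the table is moved by more than 25 mm (distance of any of spare_center, timer, marker, mouse, reagent, tipbox, jar from where it was at the start of the episode above 0.025 m).
It also fails if it takes over 64 s, if anything falls off the work surface, if the arm or the gripper's body presses on something with over 40 N, if the wrist force passes 120 N, or if a joint passes its speed limit or range.

### The arm

A 6-joint arm with a two-finger parallel gripper is mounted at the origin on the work surface. World frame = base frame: x ahead of the robot, y to its left, z up, the work surface at z = 0. Lengths are in m, angles in rad, forces in N, time in s.
With the tool pointing down it reaches from about 0.425 to 0.95 m from the base axis. Payload 3.5 kg.
Tool frame: the origin (TCP) lies at the very end of the fingers, on their centre line; the grasp point (between the pads) lies behind it (ctrl.grasp_offset is the z of the grasp point in the tool frame, in m); z points along the fingers, x is the direction in which the jaws open and shut, and the axes are right-handed (so a half turn about z gives the same grasp; the last joint's range is limited). The gripper opens to 85 mm and grips with 20 to 120 N. Pads are 22 mm wide; open, the fingers measure 114 mm over their backs; the gripper's body (76 mm by 85 mm) begins 54 mm behind the grasp point. The pads swing forward as they close: fully open they stand 13 mm farther back than shut.
Start: joints at [-1.44, 0.286, 1.577, -0, 1.279, -0.15], TCP at [0.187, -0.649, 0.231] pointing down, gripper open.
Joint ranges: [-2.77, 2.77], [-0.9, 2.22], [0.21, 2.48], [-1.53, 4.67], [0.24, 2.81], [-2.84, 2.84]. Speed limits (rad/s): [2.79, 2.79, 3.14, 3.14, 3.14, 3.14].

### API

Orientations are given as a unit quaternion [x, y, z, w].
In Python, from plant import ctrl gives the robot as it stands.
- The arm moves only by the shell command python3 -m jog 'ROWS' [FORCE]. ROWS is JSON, a list of rows, each an object with "grip": the closure, from 0 (fully open) to 1 (shut); "xyz": the shift along the tool's x, y, z in m, a list of three; "dr": the turn, a rotation vector about the tool's x, y, z in rad, a list of three. A call has 1 to 12 rows; each row is the pose to reach, as a shift and turn from the pose commanded when the call began, along the tool's axes at that moment; what a row does not reach only later rows make up. A row lasts 1/12 s, in which the tool goes at most 41.7 mm and 7.16 degrees, less where a joint would pass 70% of its speed; a pose out of reach is approached as far as the arm can. A call with a gripper value outside its range is refused whole. The fingers move at their own pace and stop on an object; FORCE is the grip in N (left out, the last holds). Time passes only in rows, so rows that repeat a pose let the fingers close. It gives the time, the measured TCP pose, the force and the opening at its end, in the units of the state.
- ctrl.get_state(): the state, without advancing time (a new reading comes with each control period).
- ctrl.read_camera(name): name is "side" or "top"; returns the picture (400x640x3 uint8, red, green, blue); there is no depth.
- ctrl.get_calibration(name): a dict with "mtx" (3x3 intrinsics, pixels), "k1" (the pictures are not rectified: a ray, as slopes to the right and down, at radius r is drawn at 1 + k1 r^2 times it, then the intrinsics apply), "R" (3x3) and "t" (3): a world point X has camera coordinates R X + t. Camera axes: x right, y down, z forward; pixel columns grow to the right and rows downward; lengths in m; the calibration is good to about 2 mm. A picture is of the moment at which its call begins. get_calibration takes no time and is no camera call.
- ctrl.sign_off(): hands the job in, once; it reports no verdict.
The state is a dict: "time": time; "qpos": joint angles; "dq": joint speeds; "joint_efforts": joint torques, N m; "eef_pos": TCP position; "tcp_rot": TCP orientation; "contact_force": force on the tool from outside, world axes, zero at the start; "wrist_torque": the same for the moment, N m; "opening": opening from 0.0 (shut) to 1.0 (fully open).
Only numpy, scipy, OpenCV 4.12 (cv2) and the standard library are available. Lean on these libraries where they do the work, as an engineer would, in place of code of your own. Each camera call takes 0.05 s, during which the arm holds its last target.

## Working session

There is one attempt and no reset: what is moved stays moved. The work goes in short steps, Python scripts to look and compute and a shell command to move; the robot and the scene stay as the last step left them, time stands still between calls to the robot, and variables do not carry over. Pictures are saved under pics/ and viewed, and the job is handed in when it is done.

```bash
ls; mkdir -p pics
python3 - <<'E'
from plant import ctrl
import cv2
for n in("top","side"):
    im=ctrl.read_camera(n); cv2.imwrite(f"pics/{n}0.png",im[:,:,::-1])
    print(ctrl.get_calibration(n))
print(ctrl.get_state(),ctrl.grasp_offset)
E
```

```text
pics
{'mtx': array([[435.564167  ,   0.        , 312.9919368 ],
       [  0.        , 435.564167  , 203.99553496],
       [  0.        ,   0.        ,   1.        ]]), 'k1': -0.0050856588638119185, 'R': array([[ 0.02049374, -0.99938444,  0.02847367],
       [-0.98891584, -0.02445161, -0.14644996],
       [ 0.14705603, -0.02515676, -0.9888082 ]]), 't': array([0.07983734, 0.56512664, 1.19378313])}
{'mtx': array([[407.40596709,   0.        , 316.1141308 ],
       [  0.        , 407.40596709, 197.70705677],
       [  0.        ,   0.        ,   1.        ]]), 'k1': -0.044382775674097326, 'R': array([[-0.85338468, -0.52127582, -0.00246932],
       [-0.40965802,  0.67356862, -0.61521185],
       [ 0.32235832, -0.52400079, -0.78835797]]), 't': array([0.54424569, 0.20801524, 1.19641556])}
{'time': 0.1, 'qpos': array([-1.44001023e+00,  2.87093065e-01,  1.57801254e+00, -5.81421471e-06,
        1.27858808e+00, -1.50000495e-01]), 'dq': array([ 0.00096849, -0.00147311, -0.00509038,  0.00114298,  0.00046689,
       -0.00018229]), 'joint_efforts': array([ 2.49696923e-04, -4.07298589e+01, -2.93700600e+01, -1.47788001e-04,
        3.42866289e-03,  1.08715085e-06]), 'eef_pos': array([ 0.18700019, -0.64797349,  0.23008461]), 'tcp_rot': array([ 7.99096906e-01, -6.01201323e-01, -7.37644239e-04, -7.47981448e-04]), 'contact_force': array([-0.41539004,  0.62077051,  0.50466626]), 'wrist_torque': array([ 0.03908292,  0.00725464, -0.03659046]), 'opening': 1.0029479533793428} -0.0187
```

View pics/top0.png

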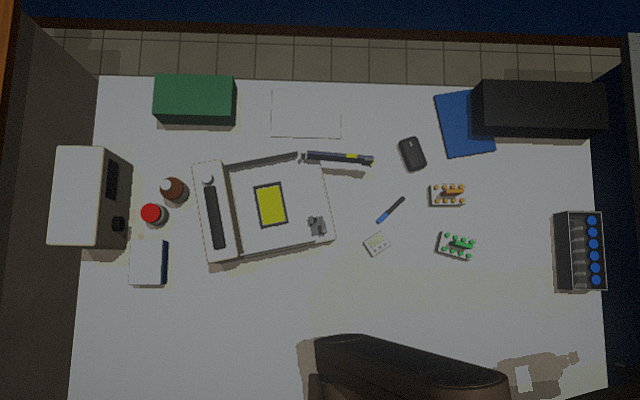

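View pics/side0.png

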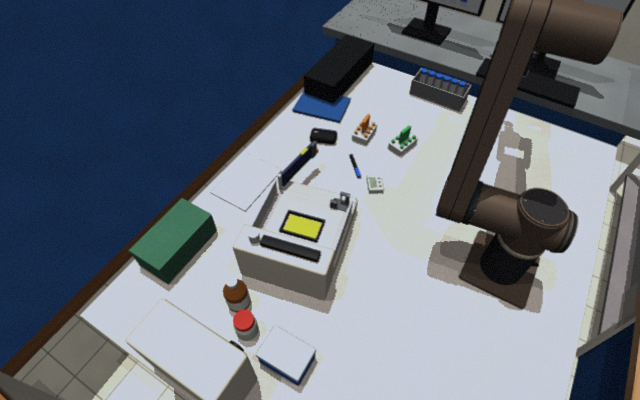

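```bash
cat > h.py <<'E'
import numpy as np, cv2
from plant import ctrl
from scipy.spatial.transform import Rotation as Ro
def ray(n,u,v):
    c=ctrl.get_calibration(n);K=c["mtx"];k=c["k1"]
    d=np.array([(u-K[0,2])/K[0,0],(v-K[1,2])/K[1,1]]);s=d.copy()
    for _ in range(20): s=d/(1+k*(s@s))
    R=c["R"];o=-R.T@c["t"];w=R.T@np.array([s[0],s[1],1]);return o,w
def atz(n,u,v,z):
    o,w=ray(n,u,v);return o+w*(z-o[2])/w[2]
def proj(n,X):
    c=ctrl.get_calibration(n);p=c["R"]@np.array(X)+c["t"];s=p[:2]/p[2]
    s=s*(1+c["k1"]*(s@s));K=c["mtx"];return K[0,0]*s[0]+K[0,2],K[1,1]*s[1]+K[1,2]
def tri(a,b):
    A=np.zeros((3,3));B=np.zeros(3)
    for n,p in(("top",a),("side",b)):
        o,w=ray(n,*p);w=w/np.linalg.norm(w);P=np.eye(3)-np.outer(w,w);A+=P;B+=P@o
    return np.linalg.solve(A,B)
def crop(src,dst,x,y,w,h,f):
    im=cv2.imread(src)[y:y+h,x:x+w];im=cv2.convertScaleAbs(im,alpha=1.3,beta=10)
    cv2.imwrite(dst,cv2.resize(im,None,fx=f,fy=f,interpolation=cv2.INTER_CUBIC))
E
python3 - <<'E'
from h import *
crop("pics/top0.png","pics/ta.png",190,140,200,130,4)
crop("pics/top0.png","pics/tb.png",360,130,130,140,4)
crop("pics/side0.png","pics/sa.png",225,130,150,170,3.5)
crop("pics/side0.png","pics/sb.png",300,90,140,110,5)
E
```

```text
(no output)
```

View pics/ta.png

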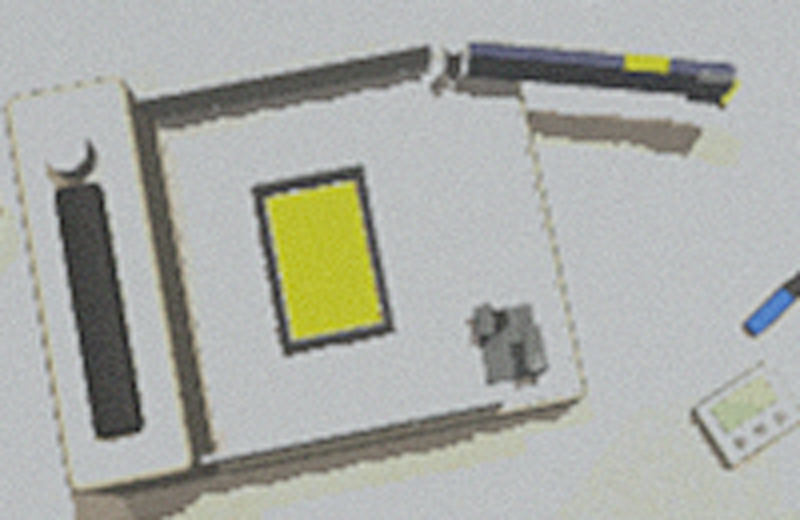

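View pics/tb.png

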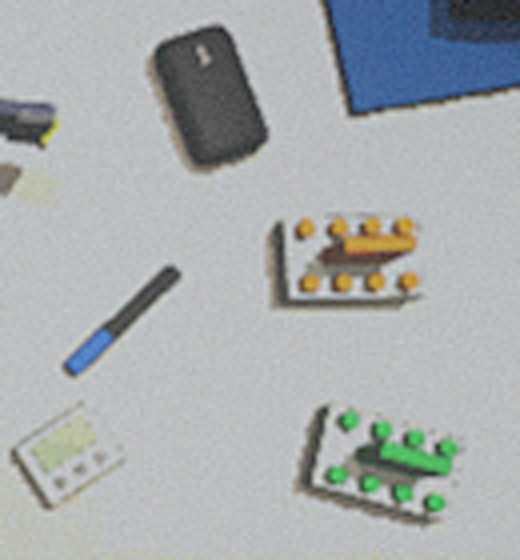

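View pics/sa.png

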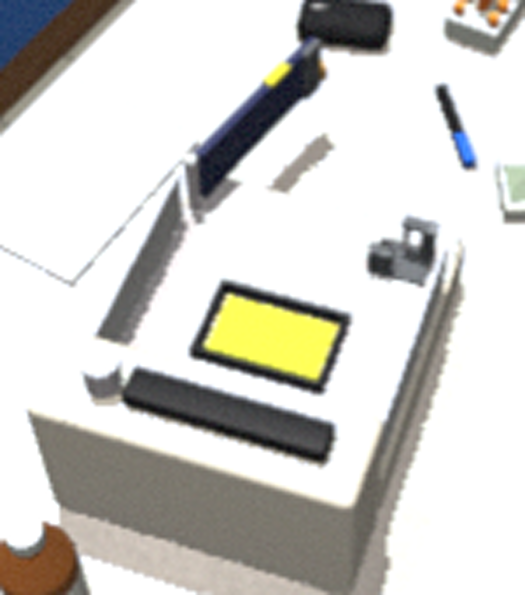

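View pics/sb.png

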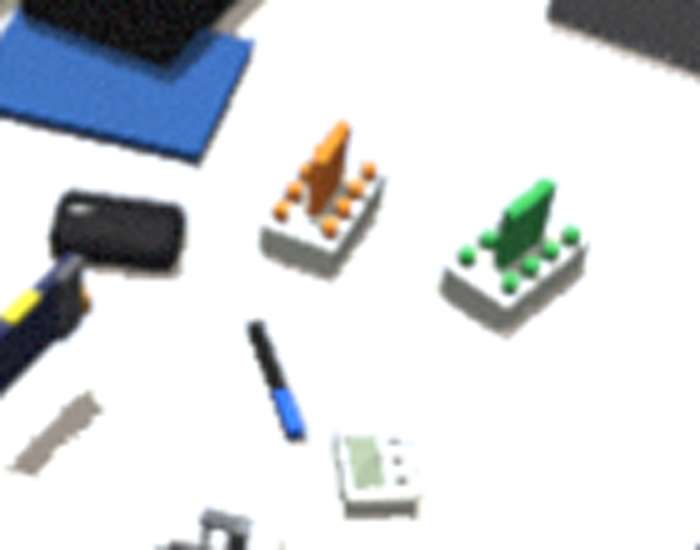

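Run:
```python
from h import *
def T(p,z,ox,oy,f,n="top"): return atz(n,ox+p[0]/f-.0,oy+p[1]/f,z)
print("caps");P=[T(p,.038,360,130,4) for p in[(305,229),(405,226),(310,283),(409,281)]];P=np.array(P)
print(P.round(4),P.mean(0),[np.linalg.norm(P[i]-P[j]) for i,j in((0,1),(2,3),(0,2),(1,3))])
d=P[1]-P[0]+P[3]-P[2];print("yaw x",np.arctan2(d[1],d[0]))
print("fin ends",T((345,243),.085,360,130,4),T((415,241),.085,360,130,4))
Q=[T(p,.041,300,90,5,"side") for p in[(281,211),(369,171),(330,227)]];print("side caps",np.array(Q).round(4),(Q[1]+Q[2])/2, 'c',(Q[0]+Q[1])/2)
print("nest outer top");N=np.array([T(p,.072,190,140,4) for p in[(252,187),(363,167),(395,330),(286,355)]])
print(N.round(4),N.mean(0),[np.linalg.norm(N[i]-N[(i+1)%4]) for i in range(4)])
d=N[3]-N[0]+N[2]-N[1];print("ang ysamp",np.arctan2(d[1],d[0]))
I=np.array([T(p,.066,190,140,4) for p in[(264,195),(356,180),(386,325),(290,343)]]);print("inner",I.mean(0))
S=np.array([T(p,.072,225,130,3.5,"side") for p in[(220,282),(350,315),(322,389),(192,355)]]);print("side nest",S.round(4),S.mean(0))
```

```text
caps
[[ 0.6211 -0.2616  0.038 ]
 [ 0.6252 -0.3344  0.038 ]
 [ 0.5818 -0.2643  0.038 ]
 [ 0.585  -0.3361  0.038 ]] [ 0.60326368 -0.29911791  0.038     ] [np.float64(0.07299612493922186), np.float64(0.07188002947885616), np.float64(0.039394886822375956), np.float64(0.04018087939865008)]
yaw x -1.5200958809641956
fin ends [ 0.602741   -0.27448299  0.085     ] [ 0.60541047 -0.32352628  0.085     ]
side caps [[ 0.6191 -0.2525  0.041 ]
 [ 0.5832 -0.3255  0.041 ]
 [ 0.5806 -0.2561  0.041 ]] [ 0.58190077 -0.29081446  0.041     ] c [ 0.60117086 -0.28900656  0.041     ]
nest outer top
[[0.6026 0.2603 0.072 ]
 [0.6187 0.1842 0.072 ]
 [0.5056 0.1587 0.072 ]
 [0.4868 0.2325 0.072 ]] [0.55341343 0.20893848 0.072     ] [np.float64(0.0778432013523104), np.float64(0.11588472499070092), np.float64(0.07613197073540837), np.float64(0.11914419367780989)]
ang ysamp -2.9129674665067755
inner [0.55349161 0.20934454 0.066     ]
side nest [[0.6207 0.1925 0.072 ]
 [0.5064 0.1638 0.072 ]
 [0.4883 0.2394 0.072 ]
 [0.5985 0.2676 0.072 ]] [0.55346454 0.21583273 0.072     ]
```

Run:
```python
from h import *
for n in("top","side"):
    im=cv2.imread(f"pics/{n}0.png");hsv=cv2.cvtColor(im,cv2.COLOR_BGR2HSV)
    m=cv2.inRange(hsv,(24,120,80),(36,255,255));k,l,s,c=cv2.connectedComponentsWithStats(m)
    for i in range(1,k):
        if s[i,4]>4: print(n,"yel",s[i],c[i].round(2), atz(n,*c[i],.062).round(4), atz(n,*c[i],.094).round(4))
    m=cv2.inRange(hsv,(8,130,70),(22,255,255));k,l,s,c=cv2.connectedComponentsWithStats(m)
    for i in range(1,k):
        if s[i,4]>2 and s[i,4]<200 : print(n,"or",s[i],c[i].round(2),atz(n,*c[i],.038).round(4),atz(n,*c[i],.06).round(4))
```

```text
top yel [346 154  11   4  43] [350.88 155.53] [ 0.7016 -0.0116  0.062 ] [ 0.6931 -0.0079  0.094 ]
top yel [370 161   4   5   5] [371.8 163. ] [ 0.6815 -0.0712  0.062 ] [ 0.6735 -0.066   0.094 ]
top yel [257 186  28  39 782] [270.69 204.56] [0.5555 0.2105 0.062 ] [0.5508 0.2082 0.094 ]
top or [169 178  13  16  98] [175.37 184.83] [0.6088 0.4837 0.038 ] [0.6047 0.4772 0.06  ]
top or [434 185   4   4  11] [435.82 186.82] [ 0.6223 -0.2603  0.038 ] [ 0.618  -0.2534  0.06  ]
top or [443 185   4   4  12] [444.42 186.67] [ 0.6234 -0.2854  0.038 ] [ 0.6191 -0.278   0.06  ]
top or [446 185  18   9  93] [455.12 189.52] [ 0.6159 -0.3163  0.038 ] [ 0.6116 -0.3084  0.06  ]
top or [178 192   3   3   6] [178.67 192.67] [0.5865 0.4729 0.038 ] [0.5828 0.4666 0.06  ]
top or [171 194   5   3   7] [173.   195.29] [0.5786 0.4883 0.038 ] [0.5751 0.4817 0.06  ]
top or [435 199   5   4  13] [437.   200.38] [ 0.5828 -0.2629  0.038 ] [ 0.5792 -0.256   0.06  ]
top or [444 199   4   4  15] [445.4 200.4] [ 0.5834 -0.2872  0.038 ] [ 0.5797 -0.2798  0.06  ]
top or [452 198   4   5  13] [453.54 200.  ] [ 0.5851 -0.3
[... 201 characters left out ...]
2 ] [ 0.7022 -0.0281  0.094 ]
side yel [284 214  38  25 567] [302.44 226.1 ] [0.556  0.2118 0.062 ] [0.5436 0.2295 0.094 ]
side or [360 115  10  18  83] [364.6  123.52] [ 0.6157 -0.314   0.038 ] [ 0.6061 -0.291   0.06  ]
side or [373 123   2   3   5] [373.4 123.8] [ 0.5867 -0.3299  0.038 ] [ 0.5777 -0.3065  0.06  ]
side or [355 127   5   7  13] [357.08 129.77] [ 0.6238 -0.2688  0.038 ] [ 0.614  -0.2467  0.06  ]
side or [367 126   5   7  16] [369.   129.56] [ 0.5865 -0.2929  0.038 ] [ 0.5775 -0.2703  0.06  ]
side or [365 134   2   3   6] [365.5 135. ] [ 0.5843 -0.2601  0.038 ] [ 0.5754 -0.2381  0.06  ]
side or [  0 394   7   6  26] [  2.   397.15] [0.9153 0.9946 0.038 ] [0.8993 0.9898 0.06  ]
```

```bash
python3 - <<'E'
from h import *
from scipy.optimize import least_squares
px=lambda p:((p[0]+.5)/4-.5+190,(p[1]+.5)/4-.5+140)
L=[((10,98),(190,-130,178)),((125,78),(110,-130,178)),((190,468),(110,130,178)),((78,490),(190,130,178)),((582,398),(-150,130,60)),
((252,187),(39,-59,72)),((363,167),(-39,-59,72)),((395,330),(-39,59,72)),((286,355),(39,59,72))]
def f(q):
    r=[]
    for p,m in L:
        m=np.array(m)/1000;c,s=np.cos(q[2]),np.sin(q[2])
        r+=list(np.array(proj("top",[q[0]+c*m[0]-s*m[1],q[1]+s*m[0]+c*m[1],m[2]]))-px(p))
    return r
r=least_squares(f,[.555,.21,1.8]);print(r.x,np.array(r.fun).reshape(-1,2).round(2))
x,y,a=r.x;c,s=np.cos(a),np.sin(a);inv=lambda X:(np.array([[c,s],[-s,c]])@(np.array(X)[:2]-[x,y])).round(4)
for nm,p,z in[("gate free top outer",(735,68),.124),("hinge end top outer",(470,44),.124),("hinge end inner?",(470,66),.124),("patch L",(625,55),.12),("patch R",(670,57),.12),("strike",(520,345),.09),("pin?",(487,320),.12),("brL",(470,320),.1)]:
    w=atz("top",*px(p),z);print(nm,w.round(4),inv(w))
E
python3 - <<'E'
import sys;sys.path.insert(0,'.')
from h import *
crop("pics/top0.png","pics/tg.png",290,140,90,50,8)
crop("pics/top0.png","pics/ts.png",295,205,40,40,14)
crop("pics/side0.png","pics/ss.png",320,185,50,50,12)
E
```

```text
[0.55565698 0.20201035 1.79720061] [[-4.86 -1.13]
 [-2.29 -2.21]
 [-0.09  1.25]
 [-4.38  2.45]
 [ 1.2   0.45]
 [ 2.97 -0.2 ]
 [ 2.91 -0.7 ]
 [ 3.3  -0.03]
 [ 2.52 -0.55]]
gate free top outer [ 0.6838 -0.0654  0.124 ] [-0.2893 -0.0648]
hinge end top outer [0.6953 0.1135 0.124 ] [-0.1176 -0.1162]
hinge end inner? [0.6802 0.1131 0.124 ] [-0.1146 -0.1014]
patch L [0.6918 0.0086 0.12  ] [-0.219  -0.0892]
patch R [ 0.6912 -0.0219  0.12  ] [-0.2486 -0.0819]
strike [0.4966 0.0747 0.09  ] [-0.1108  0.0862]
pin? [0.5096 0.098  0.12  ] [-0.091   0.0682]
brL [0.5116 0.109  0.1   ] [-0.0808  0.0638]
```

View pics/tg.png

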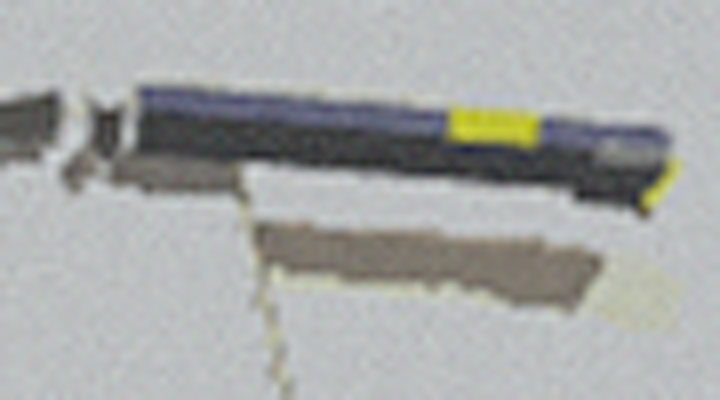

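View pics/ts.png

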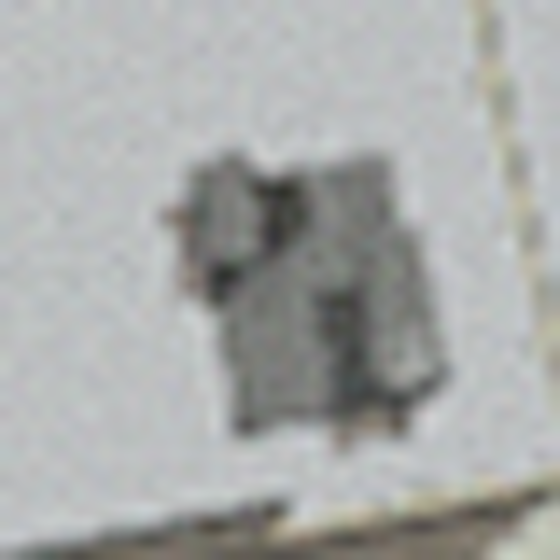

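View pics/ss.png

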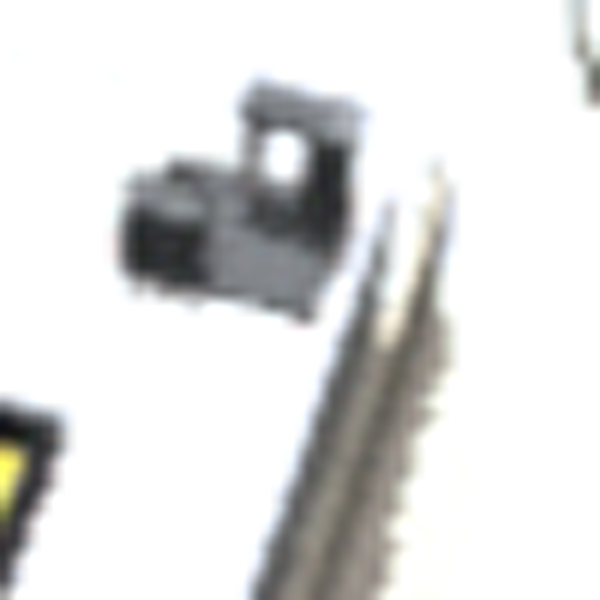

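```bash
cat >> h.py <<'E'
def goto(pos,phi):
    """shift & turn from measured pose to tool-down pose with tool x at world angle phi"""
    s=ctrl.get_state();R=Ro.from_quat(s["tcp_rot"]);
    G=Ro.from_matrix(np.array([[np.cos(phi),np.sin(phi),0],[np.sin(phi),-np.cos(phi),0],[0,0,-1]]))
    d=R.inv().apply(np.array(pos)-s["eef_pos"]);r=(R.inv()*G).as_rotvec()
    print("xyz",d.round(4),"dr",r.round(4),"| t",round(s["time"],2),"F",s["contact_force"].round(2),"pos",s["eef_pos"].round(4))
E
python3 - <<'E'
from h import *
im=cv2.imread("pics/top0.png");hsv=cv2.cvtColor(im,cv2.COLOR_BGR2HSV)
m=cv2.inRange(hsv,(24,120,80),(36,255,255));m[:,:250]=0;m[:,300:]=0;m[:180]=0
big=cv2.resize(m,None,fx=8,fy=8,interpolation=cv2.INTER_CUBIC)
ys,xs=np.nonzero(big>127)
P=np.array([atz("top",(x+.5)/8-.5,(y+.5)/8-.5,.062)[:2] for x,y in zip(xs[::7],ys[::7])])
C=P-P.mean(0);w,v=np.linalg.eigh(C.T@C/len(C));print(P.mean(0),"sizes",np.sqrt(12*w),"long axis ang",np.arctan2(v[1,1],v[0,1]))
from scipy.optimize import least_squares
px=lambda p:((p[0]+.5)/4-.5+190,(p[1]+.5)/4-.5+140)
L=[((10,98),(190,-130,178)),((125,78),(110,-130,178)),((190,468),(110,130,178)),((78,490),(190,130,178)),((582,398),(-150,130,60))]
def f(q):
    r=[]
    for p,m in L:
        m=np.array(m)/1000;c,s=np.cos(q[2]),np.sin(q[2])
        r+=list(np.array(proj("top",[q[0]+c*m[0]-s*m[1],q[1]+s*m[0]+c*m[1],m[2]]))-px(p))
    return r
r=least_squares(f,[.555,.21,1.8]);print(r.x,np.array(r.fun).reshape(-1,2).round(2))
goto([.604,-.298,.16],.045)
goto([.604,-.298,.0508],.045)
E
```

```text
Traceback (most recent call last):
  File "h.py", line 10, in atz
    o,w=ray(n,u,v);return o+w*(z-o[2])/w[2]
        ~~~^^^^^^^
  File "h.py", line 5, in ray
    c=ctrl.get_calibration(n);K=c["mtx"];k=c["k1"]
ValueError: time passes only in moves, steps and waits
```

```bash
sed -i 's/ctrl.get_calibration(/cal(/g' h.py
cat >> h.py <<'E'
_c={}
def cal(n):
    if n not in _c:_c[n]=ctrl.get_calibration(n)
    return _c[n]
E
cat > fit.py <<'E'
from h import *
im=cv2.imread("pics/top0.png");hsv=cv2.cvtColor(im,cv2.COLOR_BGR2HSV)
m=cv2.inRange(hsv,(24,120,80),(36,255,255));m[:,:250]=0;m[:,300:]=0;m[:180]=0
big=cv2.resize(m,None,fx=8,fy=8,interpolation=cv2.INTER_CUBIC)
ys,xs=np.nonzero(big>127)
P=np.array([atz("top",(x+.5)/8-.5,(y+.5)/8-.5,.062)[:2] for x,y in zip(xs[::7],ys[::7])])
C=P-P.mean(0);w,v=np.linalg.eigh(C.T@C/len(C));print(P.mean(0),"sizes",np.sqrt(12*w),"long axis ang",np.arctan2(v[1,1],v[0,1]))
from scipy.optimize import least_squares
px=lambda p:((p[0]+.5)/4-.5+190,(p[1]+.5)/4-.5+140)
L=[((10,98),(190,-130,178)),((125,78),(110,-130,178)),((190,468),(110,130,178)),((78,490),(190,130,178)),((582,398),(-150,130,60))]
def f(q):
    r=[]
    for p,m in L:
        m=np.array(m)/1000;c,s=np.cos(q[2]),np.sin(q[2])
        r+=list(np.array(proj("top",[q[0]+c*m[0]-s*m[1],q[1]+s*m[0]+c*m[1],m[2]]))-px(p))
    return r
r=least_squares(f,[.555,.21,1.8]);print(r.x,np.array(r.fun).reshape(-1,2).round(2))
goto([.604,-.298,.16],.045)
goto([.604,-.298,.0508],.045)
E
python3 fit.py
```

```text
[0.55558141 0.21056024] sizes [0.06115098 0.09940096] long axis ang -2.919713706764048
[0.5558671  0.19633491 1.79129163] [[-2.37 -1.63]
 [ 0.21 -2.53]
 [ 1.88  1.01]
 [-2.44  2.02]
 [ 3.05  0.79]]
xyz [-0.2206 -0.4976  0.0707] dr [-0.0016  0.0016 -1.335 ] | t 0.1 F [-0.42  0.62  0.5 ] pos [ 0.187  -0.648   0.2301]
xyz [-0.2203 -0.4976  0.1799] dr [-0.0016  0.0016 -1.335 ] | t 0.1 F [-0.42  0.62  0.5 ] pos [ 0.187  -0.648   0.2301]
```

```bash
python3 -m jog '[{"grip":0,"xyz":[-0.2206,-0.4976,0.0707],"dr":[-0.0016,0.0016,-1.335]},{"grip":0,"xyz":[-0.2206,-0.4976,0.0707],"dr":[-0.0016,0.0016,-1.335]},{"grip":0,"xyz":[-0.2206,-0.4976,0.0707],"dr":[-0.0016,0.0016,-1.335]},{"grip":0,"xyz":[-0.2206,-0.4976,0.0707],"dr":[-0.0016,0.0016,-1.335]},{"grip":0,"xyz":[-0.2206,-0.4976,0.0707],"dr":[-0.0016,0.0016,-1.335]},{"grip":0,"xyz":[-0.2206,-0.4976,0.0707],"dr":[-0.0016,0.0016,-1.335]},{"grip":0,"xyz":[-0.2206,-0.4976,0.0707],"dr":[-0.0016,0.0016,-1.335]},{"grip":0,"xyz":[-0.2206,-0.4976,0.0707],"dr":[-0.0016,0.0016,-1.335]},{"grip":0,"xyz":[-0.2206,-0.4976,0.0707],"dr":[-0.0016,0.0016,-1.335]},{"grip":0,"xyz":[-0.2206,-0.4976,0.0707],"dr":[-0.0016,0.0016,-1.335]},{"grip":0,"xyz":[-0.2206,-0.4976,0.0707],"dr":[-0.0016,0.0016,-1.335]},{"grip":0,"xyz":[-0.2206,-0.4976,0.0707],"dr":[-0.0016,0.0016,-1.335]}]'
python3 - <<'E'
from h import *
goto([.604,-.298,.16],.045)
E
```

```text
time: 1.1
eef_pos: [0.568, -0.328, 0.1661]
tcp_rot: [1.0, 0.024, -0.0, 0.001]
contact_force: [0.5, -0.3, 0.3]
opening: 1.0
xyz [ 0.0375 -0.0282  0.0061] dr [0.0015 0.0005 0.0031] | t 1.1 F [ 0.54 -0.29  0.34] pos [ 0.568  -0.328   0.1661]
```

```bash
python3 -m jog '[{"grip":0,"xyz":[0.036,-0.028,0.006],"dr":[0,0,0.003]},{"grip":0,"xyz":[0.036,-0.028,0.006],"dr":[0,0,0.003]},{"grip":0,"xyz":[0.036,-0.028,0.006],"dr":[0,0,0.003]},{"grip":0,"xyz":[0.036,-0.028,0.006],"dr":[0,0,0.003]}]'
python3 - <<'E'
from h import *
goto([.604,-.298,.16],.045)
for n in("top","side"):
    cv2.imwrite(f"pics/{n}1.png",ctrl.read_camera(n)[:,:,::-1])
crop("pics/top1.png","pics/ta1.png",370,110,140,120,5)
crop("pics/side1.png","pics/sa1.png",310,50,130,110,5)
E
```

```text
time: 1.43
eef_pos: [0.6014, -0.2999, 0.1602]
tcp_rot: [1.0, 0.022, -0.001, 0.001]
contact_force: [-0.4, 0.0, 0.1]
opening: 0.998
xyz [ 0.0027 -0.0018  0.0002] dr [ 0.0018  0.0011 -0.0019] | t 1.43 F [-0.43  0.01  0.08] pos [ 0.6014 -0.2999  0.1602]
```

View pics/ta1.png

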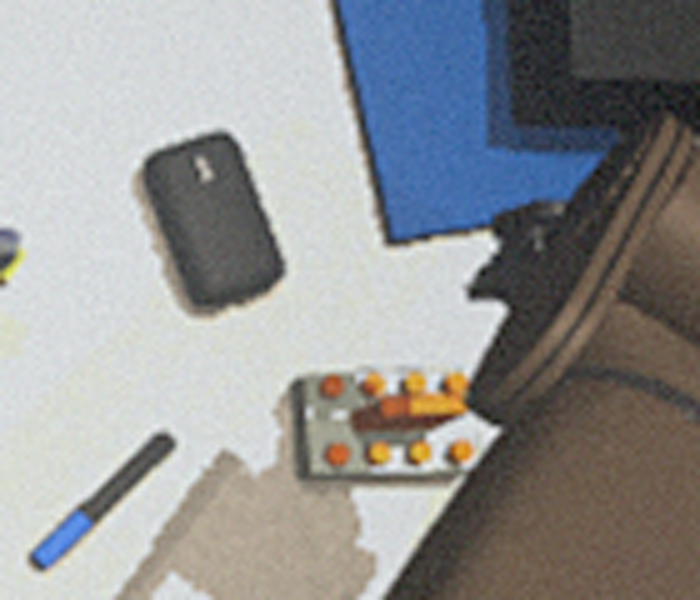

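View pics/sa1.png

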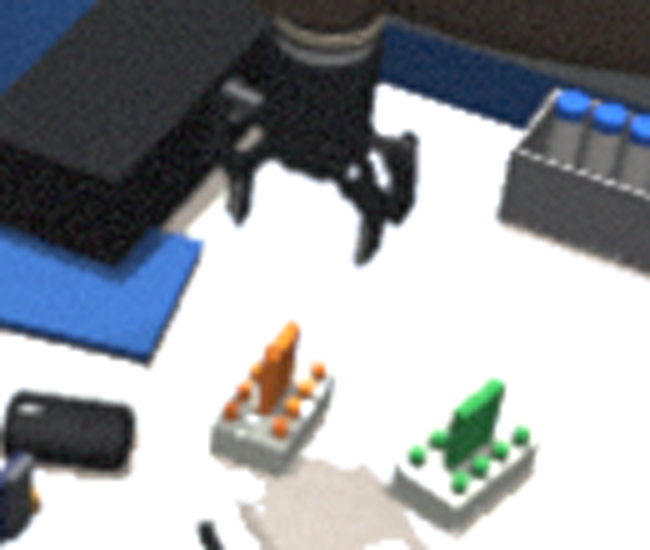

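Run:
```python
from h import *
for p in[(238,222),(362,262),(300,242)]: print(atz("side",p[0]/5+309.6,p[1]/5+49.6,.173).round(4))
for y in(-.025,0,.025): print(proj("side",[.604,-.298+y,.085]))
im=cv2.imread("pics/side0.png")
```

```text
[ 0.6492 -0.2961  0.173 ]
[ 0.5559 -0.3019  0.173 ]
[ 0.6021 -0.299   0.173 ]
(np.float64(369.704234635677), np.float64(113.55940550004031))
(np.float64(366.6144527245008), np.float64(117.41611668857435))
(np.float64(363.4671984224901), np.float64(121.34480362540681))
```

```bash
python3 -m jog '[{"grip":0,"xyz":[0.002,-0.0018,0.03],"dr":[0,0,0]},{"grip":0,"xyz":[0.002,-0.0018,0.06],"dr":[0,0,0]},{"grip":0,"xyz":[0.002,-0.0018,0.09],"dr":[0,0,0]},{"grip":0,"xyz":[0.002,-0.0018,0.109],"dr":[0,0,0]},{"grip":0,"xyz":[0.002,-0.0018,0.109],"dr":[0,0,0]},{"grip":0,"xyz":[0.002,-0.0018,0.109],"dr":[0,0,0]}]'
python3 - <<'E'
from h import *
goto([.604,-.298,.0508],.045)
E
```

```text
time: 2.03
eef_pos: [0.602, -0.2995, 0.0509]
tcp_rot: [1.0, 0.02, -0.001, 0.0]
contact_force: [0.3, -0.3, 0.2]
opening: 0.999
xyz [ 0.0021 -0.0014  0.0001] dr [ 0.0006  0.0019 -0.0052] | t 2.03 F [ 0.29 -0.29  0.17] pos [ 0.602  -0.2995  0.0509]
```

```bash
python3 -m jog '[{"grip":0,"xyz":[0.002,-0.0015,0],"dr":[0,0,-0.005]},{"grip":0.3,"xyz":[0.002,-0.0015,0],"dr":[0,0,-0.005]},{"grip":0.6,"xyz":[0.002,-0.0015,0],"dr":[0,0,-0.005]},{"grip":1,"xyz":[0.002,-0.0015,0],"dr":[0,0,-0.005]},{"grip":1,"xyz":[0.002,-0.0015,0],"dr":[0,0,-0.005]},{"grip":1,"xyz":[0.002,-0.0015,0],"dr":[0,0,-0.005]},{"grip":1,"xyz":[0.002,-0.0015,0],"dr":[0,0,-0.005]},{"grip":1,"xyz":[0.002,-0.0015,0],"dr":[0,0,-0.005]},{"grip":1,"xyz":[0.002,-0.0015,0],"dr":[0,0,-0.005]},{"grip":1,"xyz":[0.002,-0.0015,0],"dr":[0,0,-0.005]}]' 50
python3 - <<'E'
from h import *
goto([.604,-.298,.0508],.045)
E
```

```text
time: 2.87
eef_pos: [0.6056, -0.297, 0.0521]
tcp_rot: [1.0, 0.023, 0.0, 0.001]
contact_force: [-1.5, 0.4, 1.7]
opening: 0.132
xyz [-0.0016  0.001   0.0013] dr [ 0.002  -0.0002  0.002 ] | t 2.87 F [-1.49  0.41  1.65] pos [ 0.6056 -0.297   0.0521]
```

```bash
python3 -m jog '[{"grip":1,"xyz":[0,0,-0.02],"dr":[0,0,0]},{"grip":1,"xyz":[0,0,-0.05],"dr":[0,0,0]},{"grip":1,"xyz":[0,0,-0.085],"dr":[0,0,0]},{"grip":1,"xyz":[0,0,-0.12],"dr":[0,0,0]},{"grip":1,"xyz":[0,0,-0.155],"dr":[0,0,0]},{"grip":1,"xyz":[0,0,-0.18],"dr":[0,0,0]},{"grip":1,"xyz":[0,0,-0.19],"dr":[0,0,0]},{"grip":1,"xyz":[0,0,-0.19],"dr":[0,0,0]}]'
python3 - <<'E'
from h import *
goto([.555,.21,.24],1.794-np.pi)
for n in("top","side"):
    cv2.imwrite(f"pics/{n}2.png",ctrl.read_camera(n)[:,:,::-1])
crop("pics/side2.png","pics/sa2.png",310,20,160,130,4.5)
E
```

```text
time: 3.53
eef_pos: [0.6066, -0.2973, 0.2451]
tcp_rot: [1.0, 0.024, 0.002, 0.003]
contact_force: [0.4, 0.1, -2.2]
opening: 0.134
xyz [-0.0277 -0.5092  0.0021] dr [ 1.2000e-03 -7.9000e-03  1.3947e+00] | t 3.53 F [ 0.39  0.08 -2.16] pos [ 0.6066 -0.2973  0.2451]
```

View pics/sa2.png

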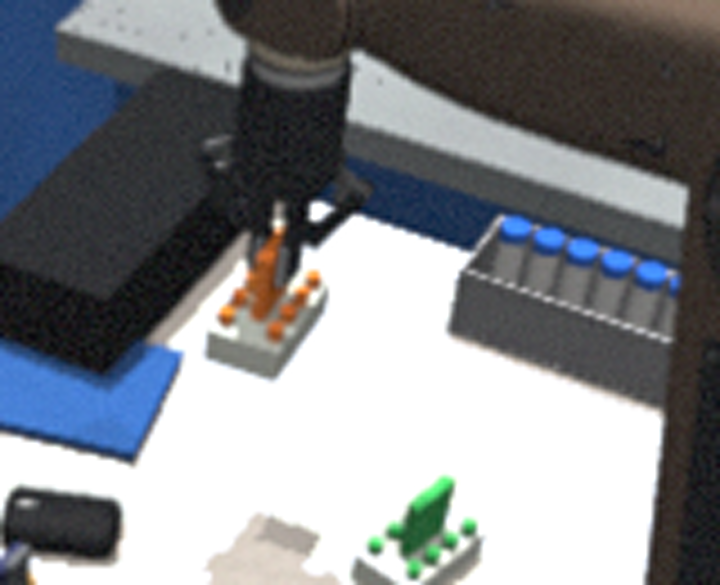

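```bash
python3 -m jog '[{"grip":1,"xyz":[-0.001,-0.02,0],"dr":[0,0,0.06]},{"grip":1,"xyz":[-0.003,-0.05,0],"dr":[0,0,0.16]},{"grip":1,"xyz":[-0.005,-0.09,0],"dr":[0,0,0.27]},{"grip":1,"xyz":[-0.007,-0.13,0],"dr":[0,0,0.38]},{"grip":1,"xyz":[-0.009,-0.17,0],"dr":[0,0,0.49]},{"grip":1,"xyz":[-0.011,-0.21,0],"dr":[0,0,0.6]},{"grip":1,"xyz":[-0.013,-0.25,0],"dr":[0,0,0.71]},{"grip":1,"xyz":[-0.016,-0.29,0],"dr":[0,0,0.82]},{"grip":1,"xyz":[-0.018,-0.33,0],"dr":[0,0,0.93]},{"grip":1,"xyz":[-0.02,-0.365,0],"dr":[0,0,1.04]},{"grip":1,"xyz":[-0.022,-0.395,0],"dr":[0,0,1.15]},{"grip":1,"xyz":[-0.024,-0.42,0],"dr":[0,0,1.25]}]'
python3 - <<'E'
from h import *
goto([.555,.21,.24],1.794-np.pi)
E
```

```text
time: 4.63
eef_pos: [0.5594, 0.1241, 0.2368]
tcp_rot: [0.823, -0.567, -0.002, 0.003]
contact_force: [-0.4, -0.8, -1.9]
opening: 0.135
xyz [-0.0818 -0.0265 -0.0033] dr [6.700e-03 1.000e-04 1.408e-01] | t 4.63 F [-0.36 -0.84 -1.94] pos [0.5594 0.1241 0.2368]
```

```bash
python3 -m jog '[{"grip":1,"xyz":[-0.025,-0.008,0],"dr":[0,0,0.05]},{"grip":1,"xyz":[-0.05,-0.016,0],"dr":[0.003,0,0.1]},{"grip":1,"xyz":[-0.07,-0.023,0],"dr":[0.006,0,0.13]},{"grip":1,"xyz":[-0.08,-0.026,0],"dr":[0.006,0,0.14]},{"grip":1,"xyz":[-0.081,-0.0265,0],"dr":[0.006,0,0.14]},{"grip":1,"xyz":[-0.081,-0.0265,0],"dr":[0.006,0,0.14]},{"grip":1,"xyz":[-0.081,-0.0265,0],"dr":[0.006,0,0.14]}]'
python3 - <<'E'
from h import *
goto([.555,.21,.14],1.794-np.pi)
E
```

```text
time: 5.22
eef_pos: [0.5566, 0.2061, 0.2386]
tcp_rot: [0.783, -0.622, 0.001, -0.0]
contact_force: [0.0, 0.8, -2.2]
opening: 0.129
xyz [-0.0044  0.0009  0.0986] dr [-0.0021 -0.002   0.0046] | t 5.22 F [ 0.03  0.76 -2.2 ] pos [0.5566 0.2061 0.2386]
```

```bash
python3 -m jog '[{"grip":1,"xyz":[-0.002,0.001,0.025],"dr":[-0.002,-0.002,0.004]},{"grip":1,"xyz":[-0.003,0.001,0.05],"dr":[-0.002,-0.002,0.004]},{"grip":1,"xyz":[-0.004,0.001,0.075],"dr":[-0.002,-0.002,0.004]},{"grip":1,"xyz":[-0.004,0.001,0.09],"dr":[-0.002,-0.002,0.004]},{"grip":1,"xyz":[-0.004,0.001,0.096],"dr":[-0.002,-0.002,0.004]},{"grip":1,"xyz":[-0.004,0.001,0.098],"dr":[-0.002,-0.002,0.004]},{"grip":1,"xyz":[-0.004,0.001,0.098],"dr":[-0.002,-0.002,0.004]}]'
python3 - <<'E'
from h import *
goto([.555,.21,.14],1.794-np.pi)
for n in("top","side"):
    cv2.imwrite(f"pics/{n}3.png",ctrl.read_camera(n)[:,:,::-1])
crop("pics/top3.png","pics/ta3.png",230,130,110,100,7)
crop("pics/side3.png","pics/sa3.png",250,160,100,90,7)
E
```

```text
time: 5.8
eef_pos: [0.5563, 0.2098, 0.1427]
tcp_rot: [0.781, -0.624, 0.001, -0.001]
contact_force: [-0.3, -0.0, -1.9]
opening: 0.134
xyz [-0.0005  0.0013  0.0027] dr [-0.0035  0.0003 -0.0004] | t 5.8 F [-0.26 -0.01 -1.86] pos [0.5563 0.2098 0.1427]
```

View pics/ta3.png

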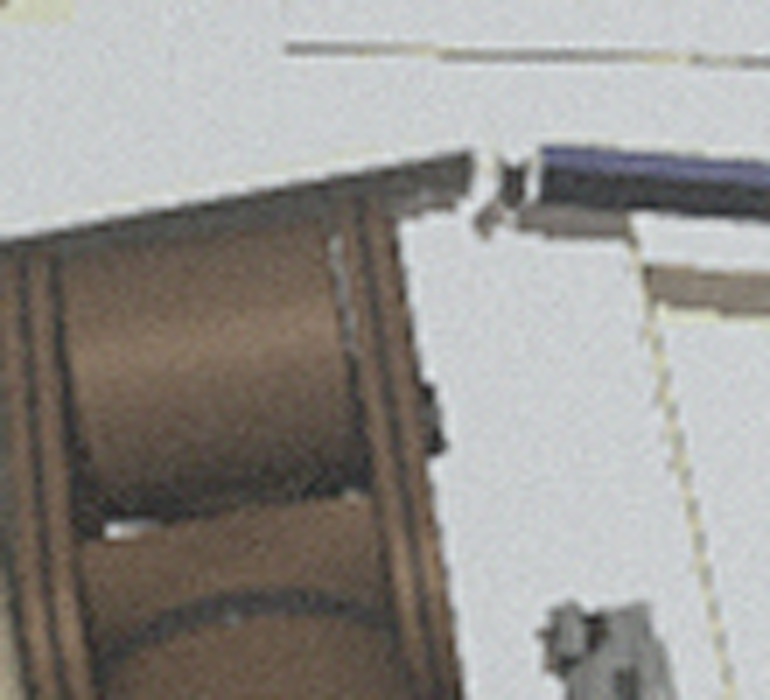

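View pics/sa3.png

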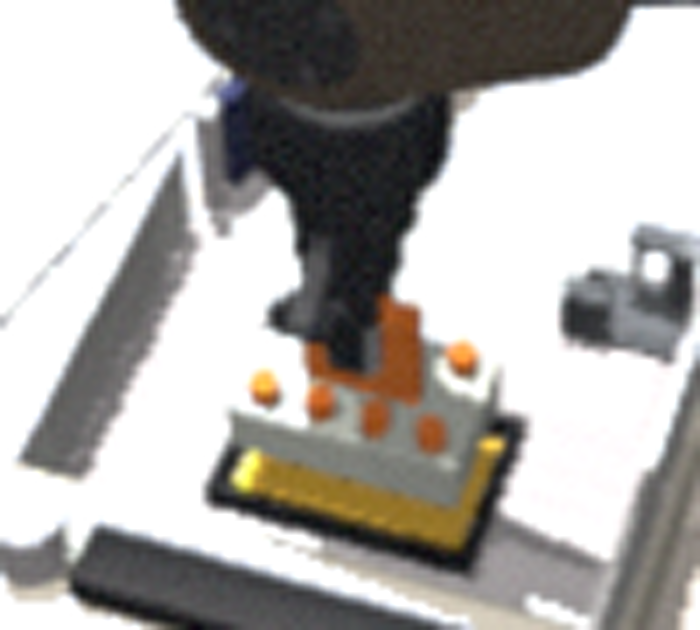

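Run:
```python
from h import *
a=1.794;c,s=np.cos(a),np.sin(a)
W=lambda o,m:[o[0]+c*m[0]-s*m[1],o[1]+s*m[0]+c*m[1],m[2]]
f=7
im=cv2.imread("pics/sa3.png")
def poly(o,pts,col):
    P=[((np.array(proj("side",W(o,m)))-[250,160]+.5)*f-.5) for m in pts]
    cv2.polylines(im,[np.array(P).round().astype(int)],True,col,1)
carr=(.5563,.2098)
for z in(.0906,.1206): poly(carr,[(x,y,z) for x,y in((.03,.05),(-.03,.05),(-.03,-.05),(.03,-.05))],(255,0,255))
for z,h in((.072,0),(.06,0)): poly((.5548,.2105),[(x,y,z) for x,y in((.033,.053),(-.033,.053),(-.033,-.053),(.033,-.053))],(0,255,0) if z>.07 else (255,255,0))
cv2.imwrite("pics/ov3.png",im)
```

```text
(no output)
```

View pics/ov3.png

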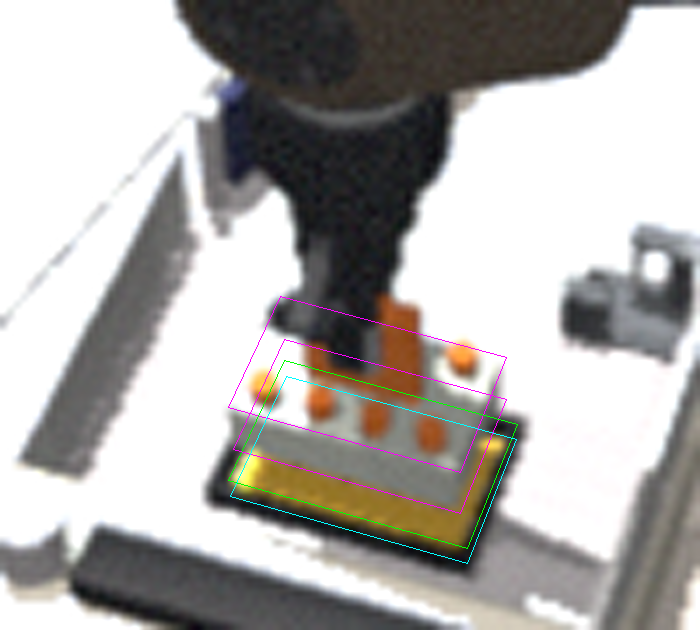

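```bash
cat > nest.py <<'E'
from h import *
from scipy.optimize import minimize
F=8
for n,(x0,y0,w,h) in(("top",(245,175,55,60)),("side",(275,205,55,50))):
    im=cv2.imread(f"pics/{n}0.png")[y0:y0+h,x0:x0+w].astype(np.float32)
    big=cv2.resize(im,None,fx=F,fy=F,interpolation=cv2.INTER_CUBIC)
    # yellow-ness: blue low & red high
    y=np.clip(np.minimum(big[:,:,2],big[:,:,1])-big[:,:,0],0,None);y/=np.percentile(y,97);M=(y>.5).astype(np.uint8)
    def ren(q):
        a=q[2];c,s=np.cos(a),np.sin(a);mm=[]
        for z in(.06,.072):
            P=[]
            for X,Y in((.033,.053),(-.033,.053),(-.033,-.053),(.033,-.053)):
                u=proj(n,[q[0]+c*X-s*Y,q[1]+s*X+c*Y,z]);P.append([(u[0]-x0+.5)*F-.5,(u[1]-y0+.5)*F-.5])
            m=np.zeros(M.shape,np.uint8);cv2.fillPoly(m,[np.round(np.array(P)*16).astype(np.int32)],1,shift=4);mm.append(m)
        return mm[0]&mm[1]
    def cost(q): 
        m=ren([q[0]/100,q[1]/100,q[2]/10]);return (m^M).sum()/M.sum()
    best=None
    for d in(0,.4,-.4):
        r=minimize(cost,[55.5+d,21+d,17.94],method="Nelder-Mead",options=dict(initial_simplex=[[55.5+d,21+d,17.94],[56+d,21+d,17.94],[55.5+d,21.5+d,17.94],[55.5+d,21+d,18.3]]))
        if best is None or r.fun<best.fun: best=r
    print(n,best.x/[100,100,10],best.fun,M.sum()/F**2,ren(best.x/[100,100,10]).sum()/F**2)
E
python3 nest.py
```

```text
top [0.55623402 0.21090764 1.81061873] 0.12638875136152095 788.984375 888.703125
side [0.55560017 0.21293285 1.79215838] 0.03832396525293817 550.40625 569.375
```

Run:
```python
from h import *
x0,y0,w,h,f=276,195,54,52,14
im=cv2.imread("pics/side3.png")[y0:y0+h,x0:x0+w];im=cv2.resize(im,None,fx=f,fy=f,interpolation=cv2.INTER_CUBIC)
a=1.794;c,s=np.cos(a),np.sin(a)
W=lambda o,m:[o[0]+c*m[0]-s*m[1],o[1]+s*m[0]+c*m[1],m[2]]
def poly(o,pts,col):
    P=[((np.array(proj("side",W(o,m)))-[x0,y0]+.5)*f-.5) for m in pts]
    cv2.polylines(im,[np.array(P).round().astype(int)],True,col,1)
q=lambda X,Y,z:[(x,y,z) for x,y in((X,Y),(-X,Y),(-X,-Y),(X,-Y))]
poly((.5563,.2098),q(.03,.05,.0906),(255,0,255));poly((.5563,.2098),q(.03,.05,.1206),(255,0,255))
poly((.5556,.2129),q(.033,.053,.072),(0,255,0));poly((.5556,.2129),q(.033,.053,.06),(255,255,0))
for i in(-.03,-.01,.01,.03): 
  for sg in(1,-1):
    p=(np.array(proj("side",W((.5563,.2098),(sg*.02,i*1.2,.131))))-[x0,y0]+.5)*f-.5;cv2.circle(im,tuple(p.round().astype(int)),3,(255,0,0),-1)
cv2.imwrite("pics/ov3b.png",im)
```

```text
(no output)
```

View pics/ov3b.png

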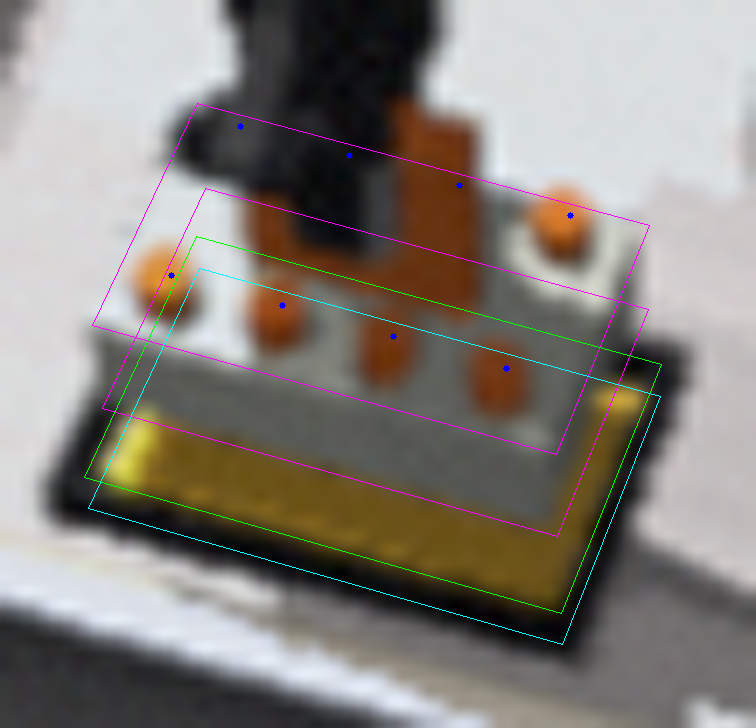

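Run:
```python
from h import *
u=np.array(proj("side",[.5563,.2098,.0906]))
print((atz("side",u[0]-.6,u[1]-.85,.0906)-[.5563,.2098,.0906])*1000)
```

```text
[ 3.14171872e+00 -1.64282194e+00  1.38777878e-14]
```

Run:
```python
from h import *
goto([.5544,.2124,.128],1.794-np.pi)
```

```text
xyz [-0.0026  0.0024  0.0164] dr [-0.0067  0.0002  0.0001] | t 5.9 F [-0.32 -0.64 -2.44] pos [0.5572 0.2104 0.1444]
```

```bash
python3 -m jog '[{"grip":1,"xyz":[-0.0026,0.0024,0.005],"dr":[-0.004,0,0]},{"grip":1,"xyz":[-0.0026,0.0024,0.01],"dr":[-0.004,0,0]},{"grip":1,"xyz":[-0.0026,0.0024,0.013],"dr":[-0.004,0,0]},{"grip":1,"xyz":[-0.0026,0.0024,0.015],"dr":[-0.004,0,0]},{"grip":1,"xyz":[-0.0026,0.0024,0.015],"dr":[-0.004,0,0]},{"grip":1,"xyz":[-0.0026,0.0024,0.015],"dr":[-0.004,0,0]}]'
python3 - <<'E'
from h import *
goto([.5544,.2124,.128],1.794-np.pi)
for n in("side",):
    cv2.imwrite(f"pics/{n}4.png",ctrl.read_camera(n)[:,:,::-1])
goto([.5544,.2124,.128],1.794-np.pi)
x0,y0,w,h,f=276,195,54,52,14
im=cv2.imread("pics/side4.png")[y0:y0+h,x0:x0+w];im=cv2.resize(im,None,fx=f,fy=f,interpolation=cv2.INTER_CUBIC)
cv2.imwrite("pics/s4.png",im)
E
```

```text
time: 6.4
eef_pos: [0.5531, 0.2126, 0.1276]
tcp_rot: [0.782, -0.624, -0.0, 0.0]
contact_force: [-0.2, 0.2, -2.7]
opening: 0.134
xyz [ 0.0005 -0.0012 -0.0004] dr [0.0005 0.0004 0.0008] | t 6.4 F [-0.19  0.23 -2.69] pos [0.5531 0.2126 0.1276]
xyz [ 0.0005 -0.0011 -0.0002] dr [0.0001 0.0003 0.0007] | t 6.45 F [ 0.02 -0.4  -3.37] pos [0.5532 0.2126 0.1278]
```

View pics/s4.png

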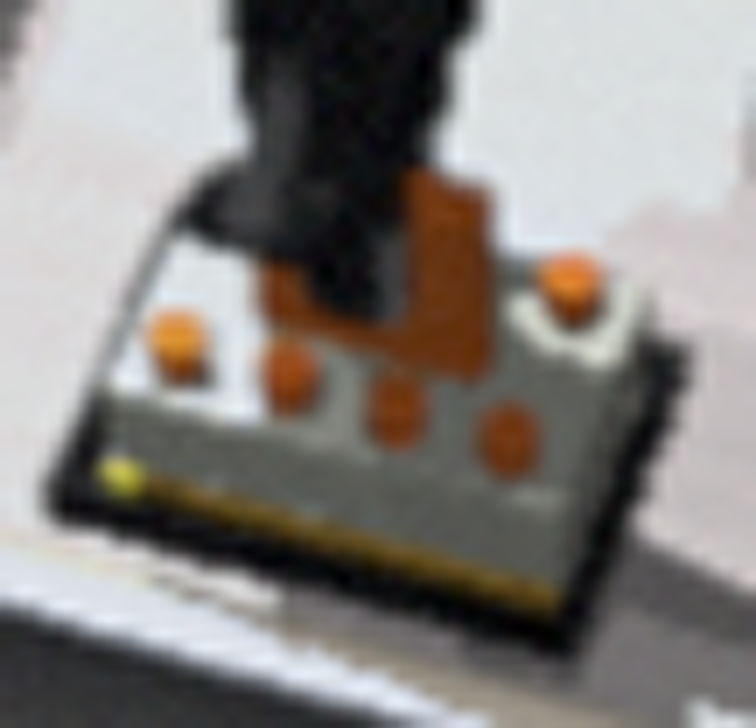

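```bash
python3 -m jog '[{"grip":1,"xyz":[0.0005,-0.0012,0.001],"dr":[0,0,0]},{"grip":1,"xyz":[0.0005,-0.0012,0.0025],"dr":[0,0,0]},{"grip":1,"xyz":[0.0005,-0.0012,0.004],"dr":[0,0,0]},{"grip":1,"xyz":[0.0005,-0.0012,0.0055],"dr":[0,0,0]},{"grip":1,"xyz":[0.0005,-0.0012,0.0065],"dr":[0,0,0]}]'
python3 -m jog '[{"grip":1,"xyz":[0,0,0.0015],"dr":[0,0,0]},{"grip":1,"xyz":[0,0,0.003],"dr":[0,0,0]},{"grip":1,"xyz":[0,0,0.0045],"dr":[0,0,0]},{"grip":1,"xyz":[0,0,0.0045],"dr":[0,0,0]}]'
```

```text
time: 6.87
eef_pos: [0.5544, 0.2123, 0.121]
tcp_rot: [0.782, -0.624, -0.0, 0.0]
contact_force: [0.3, -0.8, -2.4]
opening: 0.132
time: 7.2
eef_pos: [0.5542, 0.2123, 0.1163]
tcp_rot: [0.782, -0.624, -0.0, 0.0]
contact_force: [0.7, 0.1, -2.6]
opening: 0.132
```

Underside is about 64 mm now, below the frame top with no contact force, so it is inside the frame. I'll go on down.

```bash
python3 -m jog '[{"grip":1,"xyz":[0,0,0.001],"dr":[0,0,0]},{"grip":1,"xyz":[0,0,0.002],"dr":[0,0,0]},{"grip":1,"xyz":[0,0,0.003],"dr":[0,0,0]},{"grip":1,"xyz":[0,0,0.003],"dr":[0,0,0]}]'
python3 -m jog '[{"grip":1,"xyz":[0,0,0.0008],"dr":[0,0,0]},{"grip":1,"xyz":[0,0,0.0008],"dr":[0,0,0]}]'
```

```text
time: 7.53
eef_pos: [0.5543, 0.2123, 0.1135]
tcp_rot: [0.782, -0.624, -0.0, 0.0]
contact_force: [1.2, -0.0, -2.4]
opening: 0.13
time: 7.7
eef_pos: [0.5544, 0.2123, 0.1129]
tcp_rot: [0.782, -0.624, -0.0, 0.0]
contact_force: [0.7, 0.1, -1.8]
opening: 0.132
```

```bash
python3 -m jog '[{"grip":1,"xyz":[0,0,0.0008],"dr":[0,0,0]},{"grip":1,"xyz":[0,0,0.0008],"dr":[0,0,0]}]'
python3 -m jog '[{"grip":1,"xyz":[0,0,0.0007],"dr":[0,0,0]},{"grip":1,"xyz":[0,0,0.0007],"dr":[0,0,0]}]'
```

```text
time: 7.87
eef_pos: [0.5546, 0.2123, 0.1122]
tcp_rot: [0.782, -0.624, -0.0, -0.0]
contact_force: [0.8, 0.1, -1.9]
opening: 0.133
time: 8.03
eef_pos: [0.5547, 0.2124, 0.1121]
tcp_rot: [0.782, -0.624, -0.0, -0.0]
contact_force: [0.1, -0.6, 2.0]
opening: 0.133
```

```bash
python3 -m jog '[{"grip":0.8,"xyz":[0,0,0],"dr":[0,0,0]},{"grip":0.5,"xyz":[0,0,0],"dr":[0,0,0]},{"grip":0.2,"xyz":[0,0,0],"dr":[0,0,0]},{"grip":0,"xyz":[0,0,0],"dr":[0,0,0]},{"grip":0,"xyz":[0,0,0],"dr":[0,0,0]},{"grip":0,"xyz":[0,0,0],"dr":[0,0,0]},{"grip":0,"xyz":[0,0,-0.02],"dr":[0,0,0]},{"grip":0,"xyz":[0,0,-0.05],"dr":[0,0,0]},{"grip":0,"xyz":[0,0,-0.09],"dr":[0,0,0]},{"grip":0,"xyz":[0,0,-0.13],"dr":[0,0,0]},{"grip":0,"xyz":[0,0,-0.13],"dr":[0,0,0]}]'
python3 - <<'E'
from h import *
cv2.imwrite("pics/side5.png",ctrl.read_camera("side")[:,:,::-1])
crop("pics/side5.png","pics/s5.png",230,130,120,120,6)
goto([.85,.02,.24],0)
E
```

```text
time: 8.95
eef_pos: [0.559, 0.2133, 0.2524]
tcp_rot: [0.782, -0.624, 0.005, -0.007]
contact_force: [1.4, -0.1, 1.8]
opening: 1.003
xyz [ 0.2531 -0.2421  0.0114] dr [-0.0104 -0.0083 -1.3469] | t 9.0 F [ 0.82  0.25 -0.1 ] pos [0.5577 0.213  0.2484]
```

View pics/s5.png

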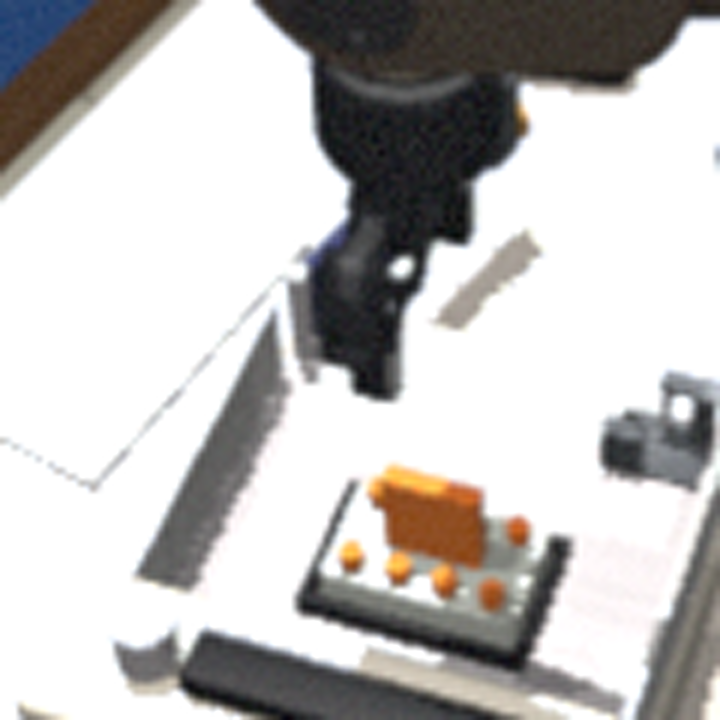

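```bash
python3 - <<'E'
from h import *
a=1.794;x,y=.5563,.2005
c,s=np.cos(a),np.sin(a);inv=lambda X:(np.array([[c,s],[-s,c]])@(np.array(X)[:2]-[.5556,.2115])).round(4)
px=lambda p:((p[0]+.5)/8-.5+290,(p[1]+.5)/8-.5+140)
D={}
for nm,p in dict(ho=(137,88),hi=(137,110),fo=(670,125),fi=(670,155),yo1=(450,108),yo2=(540,113)).items():
    w=atz("top",*px(p),.124);D[nm]=w;print(nm,w.round(4),inv(w))
print(np.linalg.norm(D['fo']-D['ho']))
d=(D['fo']-D['ho'])[:2];d/=np.linalg.norm(d);ds=np.array([[c,s],[-s,c]])@d;print("q",np.arctan2(-ds[0],ds[1]))
w=tri((350.88,155.53),(304,151));print("yellow tri",w)
E
python3 - <<'E'
import sys;sys.path.insert(0,'.')
from h import *
crop("pics/side0.png","pics/sg.png",270,135,60,60,11)
E
```

```text
ho [0.6955 0.1146 0.124 ] [-0.1254 -0.115 ]
hi [0.6879 0.1145 0.124 ] [-0.1239 -0.1075]
fo [ 0.6878 -0.0652  0.124 ] [-0.2991 -0.0676]
fi [ 0.6774 -0.0652  0.124 ] [-0.2968 -0.0575]
yo1 [0.6915 0.0092 0.124 ] [-0.2274 -0.0878]
yo2 [ 0.6907 -0.0212  0.124 ] [-0.2568 -0.0802]
0.17998386973800276
q 1.3046383830099368
yellow tri [ 0.68578031 -0.00451708  0.12301542]
```

View pics/sg.png

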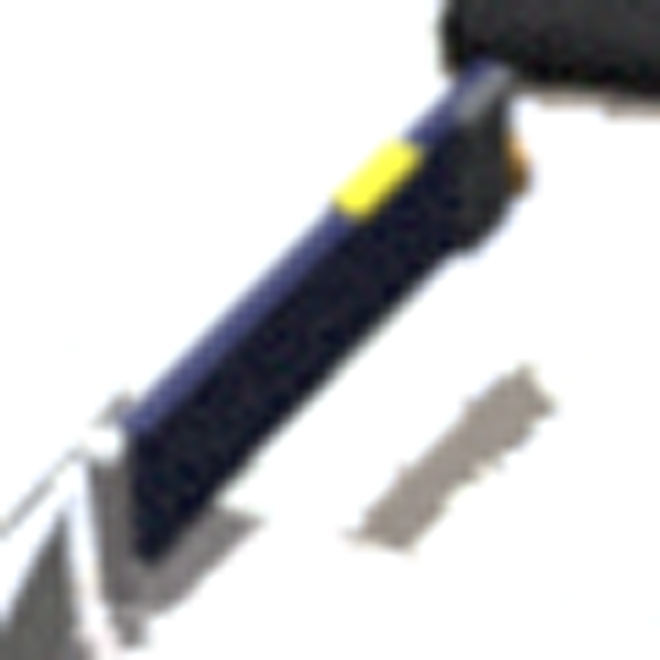

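Run:
```python
from h import *
goto([.80,-.006,.24],.05)
```

```text
xyz [ 0.2673 -0.1876  0.0107] dr [-0.0102 -0.0086 -1.3969] | t 9.0 F [ 0.82  0.25 -0.1 ] pos [0.5577 0.213  0.2484]
```

```bash
python3 -m jog '[{"grip":0.5,"xyz":[0.02,-0.014,0.001],"dr":[0,0,-0.12]},{"grip":1,"xyz":[0.045,-0.031,0.002],"dr":[0,0,-0.24]},{"grip":1,"xyz":[0.07,-0.049,0.003],"dr":[-0.002,-0.002,-0.36]},{"grip":1,"xyz":[0.095,-0.066,0.004],"dr":[-0.003,-0.003,-0.48]},{"grip":1,"xyz":[0.12,-0.084,0.005],"dr":[-0.004,-0.004,-0.6]},{"grip":1,"xyz":[0.145,-0.101,0.006],"dr":[-0.005,-0.005,-0.72]},{"grip":1,"xyz":[0.17,-0.119,0.007],"dr":[-0.006,-0.006,-0.84]},{"grip":1,"xyz":[0.195,-0.136,0.008],"dr":[-0.007,-0.007,-0.96]},{"grip":1,"xyz":[0.22,-0.154,0.009],"dr":[-0.008,-0.008,-1.08]},{"grip":1,"xyz":[0.24,-0.168,0.01],"dr":[-0.008,-0.008,-1.2]},{"grip":1,"xyz":[0.255,-0.179,0.0107],"dr":[-0.008,-0.008,-1.32]},{"grip":1,"xyz":[0.267,-0.187,0.0107],"dr":[-0.01,-0.008,-1.4]}]' 50
python3 - <<'E'
from h import *
goto([.80,-.006,.20],1.51)
E
```

```text
time: 10.0
eef_pos: [0.7965, -0.0083, 0.2276]
tcp_rot: [1.0, 0.029, -0.007, 0.001]
contact_force: [-0.5, -0.3, 0.3]
opening: -0.005
xyz [ 0.0041 -0.0021  0.0276] dr [-0.0097  0.0134 -1.4529] | t 10.0 F [-0.48 -0.32  0.29] pos [ 0.7965 -0.0083  0.2276]
```

```bash
python3 -m jog '[{"grip":1,"xyz":[0.003,-0.002,0.002],"dr":[0,0,-0.12]},{"grip":1,"xyz":[0.003,-0.002,0.004],"dr":[0,0,-0.24]},{"grip":1,"xyz":[0.003,-0.002,0.006],"dr":[0,0,-0.36]},{"grip":1,"xyz":[0.003,-0.002,0.009],"dr":[0,0,-0.48]},{"grip":1,"xyz":[0.003,-0.002,0.012],"dr":[0,0,-0.6]},{"grip":1,"xyz":[0.003,-0.002,0.015],"dr":[0,0,-0.72]},{"grip":1,"xyz":[0.003,-0.002,0.018],"dr":[0,0,-0.84]},{"grip":1,"xyz":[0.003,-0.002,0.021],"dr":[0,0,-0.96]},{"grip":1,"xyz":[0.003,-0.002,0.024],"dr":[0,0,-1.08]},{"grip":1,"xyz":[0.003,-0.002,0.026],"dr":[0,0,-1.2]},{"grip":1,"xyz":[0.003,-0.002,0.027],"dr":[0,0,-1.32]},{"grip":1,"xyz":[0.003,-0.002,0.027],"dr":[0,0,-1.44]}]' 50
python3 - <<'E'
from h import *
goto([.76,-.006,.082],1.51)
cv2.imwrite("pics/top6.png",ctrl.read_camera("top")[:,:,::-1])
cv2.imwrite("pics/side6.png",ctrl.read_camera("side")[:,:,::-1])
crop("pics/side6.png","pics/s6.png",230,90,150,160,3.7)
crop("pics/top6.png","pics/t6.png",230,100,180,150,4.4)
E
```

```text
time: 11.0
eef_pos: [0.7978, -0.0044, 0.2007]
tcp_rot: [0.732, 0.681, -0.006, -0.004]
contact_force: [-0.1, 0.4, -0.3]
opening: 0.003
xyz [-0.0039 -0.0358  0.1193] dr [-0.0153  0.0031 -0.0111] | t 11.0 F [-0.08  0.41 -0.34] pos [ 0.7978 -0.0044  0.2007]
```

View pics/s6.png

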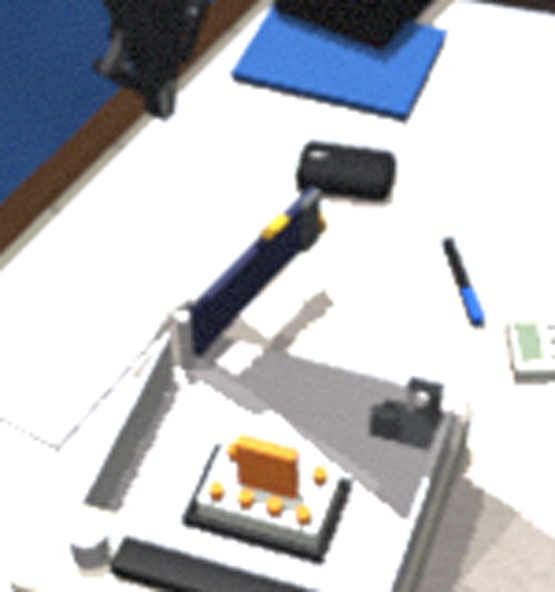

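View pics/t6.png

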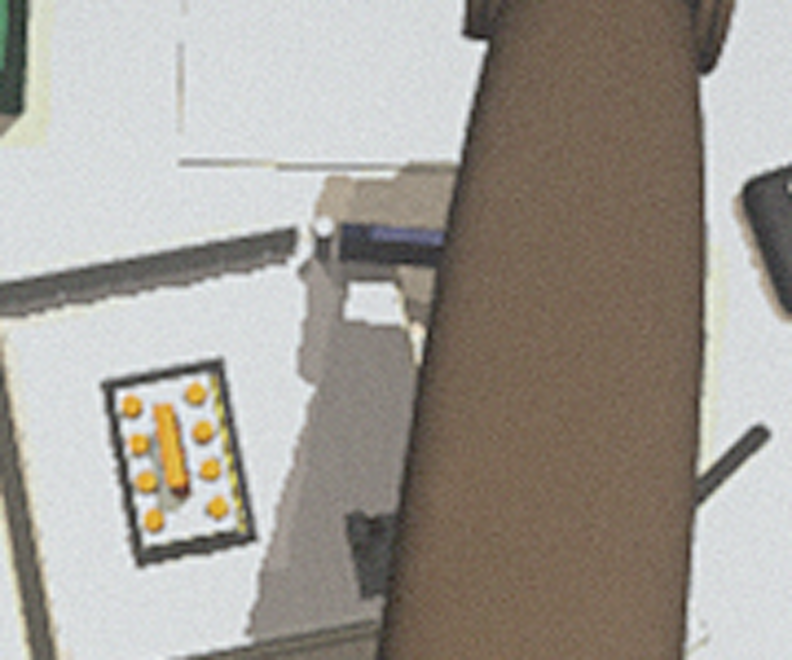

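```bash
python3 -m jog '[{"grip":1,"xyz":[-0.002,-0.01,0.03],"dr":[-0.01,0.003,-0.011]},{"grip":1,"xyz":[-0.003,-0.02,0.06],"dr":[-0.015,0.003,-0.011]},{"grip":1,"xyz":[-0.004,-0.03,0.09],"dr":[-0.015,0.003,-0.011]},{"grip":1,"xyz":[-0.004,-0.036,0.112],"dr":[-0.015,0.003,-0.011]},{"grip":1,"xyz":[-0.004,-0.036,0.119],"dr":[-0.015,0.003,-0.011]},{"grip":1,"xyz":[-0.004,-0.036,0.119],"dr":[-0.015,0.003,-0.011]}]' 50
cat >> h.py <<'E'
H=np.array([.6915,.124]);A=1.794
def gate(q,off=.016,z=.085):
    n=np.array([np.cos(A+q),np.sin(A+q)]);d=np.array([-np.sin(A+q),np.cos(A+q)])
    p=H+.13*d-off*n;print("q",q,end=" ");goto([*p,z],A+q-np.pi/2)
E
python3 - <<'E'
from h import *
gate(1.3,.026)
for q in(1.3,1.2,1.1,1.0,.8): gate(q)
E
```

```text
time: 11.6
eef_pos: [0.7587, -0.0056, 0.0808]
tcp_rot: [0.731, 0.682, -0.001, -0.001]
contact_force: [-0.6, -0.7, -0.1]
opening: -0.0
q 1.3 xyz [-0.0047 -0.0473 -0.004 ] dr [-0.0033 -0.0001 -0.0213] | t 11.6 F [-0.61 -0.69 -0.15] pos [ 0.7587 -0.0056  0.0808]
q 1.3 xyz [-0.0049 -0.0573 -0.004 ] dr [-0.0033 -0.0001 -0.0213] | t 11.6 F [-0.61 -0.69 -0.15] pos [ 0.7587 -0.0056  0.0808]
q 1.2 xyz [-0.0061 -0.0703 -0.0039] dr [-0.0033  0.0001  0.0787] | t 11.6 F [-0.61 -0.69 -0.15] pos [ 0.7587 -0.0056  0.0808]
q 1.1 xyz [-0.0061 -0.0834 -0.0039] dr [-0.0033  0.0002  0.1787] | t 11.6 F [-0.61 -0.69 -0.15] pos [ 0.7587 -0.0056  0.0808]
q 1.0 xyz [-0.0047 -0.0964 -0.0038] dr [-0.0033  0.0004  0.2787] | t 11.6 F [-0.61 -0.69 -0.15] pos [ 0.7587 -0.0056  0.0808]
q 0.8 xyz [ 0.002  -0.1217 -0.0038] dr [-0.0032  0.0007  0.4787] | t 11.6 F [-0.61 -0.69 -0.15] pos [ 0.7587 -0.0056  0.0808]
```

```bash
python3 -m jog '[{"grip":1,"xyz":[-0.003,-0.02,-0.004],"dr":[-0.003,0,-0.02]},{"grip":1,"xyz":[-0.005,-0.037,-0.004],"dr":[-0.003,0,-0.02]},{"grip":1,"xyz":[-0.005,-0.044,-0.004],"dr":[-0.003,0,-0.02]},{"grip":1,"xyz":[-0.005,-0.046,-0.004],"dr":[-0.003,0,-0.02]},{"grip":1,"xyz":[-0.005,-0.048,-0.004],"dr":[-0.003,0,-0.02]},{"grip":1,"xyz":[-0.005,-0.05,-0.004],"dr":[-0.003,0,-0.02]}]'
python3 -m jog '[{"grip":1,"xyz":[0,-0.0015,0],"dr":[0,0,0]},{"grip":1,"xyz":[0,-0.003,0],"dr":[0,0,0]},{"grip":1,"xyz":[0,-0.0045,0],"dr":[0,0,0]},{"grip":1,"xyz":[0,-0.006,0],"dr":[0,0,0]}]'
python3 -m jog '[{"grip":1,"xyz":[0,-0.0015,0],"dr":[0,0,0]},{"grip":1,"xyz":[0,-0.003,0],"dr":[0,0,0]},{"grip":1,"xyz":[0,-0.0045,0],"dr":[0,0,0]},{"grip":1,"xyz":[0,-0.006,0],"dr":[0,0,0]}]'
```

```text
time: 12.1
eef_pos: [0.7121, -0.0077, 0.0901]
tcp_rot: [0.724, 0.69, 0.003, 0.004]
contact_force: [0.4, 0.7, 0.1]
opening: 0.0
time: 12.43
eef_pos: [0.7049, -0.0073, 0.0887]
tcp_rot: [0.723, 0.69, 0.002, 0.003]
contact_force: [-0.0, 0.5, -0.8]
opening: 0.004
time: 12.77
eef_pos: [0.6988, -0.0071, 0.0888]
tcp_rot: [0.723, 0.69, 0.002, 0.003]
contact_force: [0.3, -1.4, 0.0]
opening: -0.001
```

Run:
```python
from h import *
for q in(1.25,1.2,1.15,1.1,1.05,1.0,): gate(q)
```

```text
q 1.25 xyz [-0.0001 -0.0041  0.0037] dr [0.0068 0.0004 0.0508] | t 12.77 F [ 0.27 -1.35  0.  ] pos [ 0.6988 -0.0071  0.0888]
q 1.2 xyz [-0.0004 -0.0106  0.0037] dr [0.0068 0.0002 0.1008] | t 12.77 F [ 0.27 -1.35  0.  ] pos [ 0.6988 -0.0071  0.0888]
q 1.15 xyz [-0.0003 -0.0172  0.0036] dr [6.800e-03 1.000e-04 1.508e-01] | t 12.77 F [ 0.27 -1.35  0.  ] pos [ 0.6988 -0.0071  0.0888]
q 1.1 xyz [ 0.     -0.0237  0.0036] dr [ 6.800e-03 -1.000e-04  2.008e-01] | t 12.77 F [ 0.27 -1.35  0.  ] pos [ 0.6988 -0.0071  0.0888]
q 1.05 xyz [ 0.0007 -0.0302  0.0035] dr [ 0.0068 -0.0003  0.2508] | t 12.77 F [ 0.27 -1.35  0.  ] pos [ 0.6988 -0.0071  0.0888]
q 1.0 xyz [ 0.0017 -0.0367  0.0035] dr [ 0.0068 -0.0004  0.3008] | t 12.77 F [ 0.27 -1.35  0.  ] pos [ 0.6988 -0.0071  0.0888]
```

```bash
python3 -m jog '[{"grip":1,"xyz":[0,-0.002,0.001],"dr":[0.002,0,0.025]},{"grip":1,"xyz":[0,-0.004,0.002],"dr":[0.004,0,0.05]},{"grip":1,"xyz":[-0.0002,-0.0075,0.0035],"dr":[0.006,0,0.075]},{"grip":1,"xyz":[-0.0004,-0.0106,0.0035],"dr":[0.006,0,0.1]},{"grip":1,"xyz":[-0.0003,-0.0139,0.0035],"dr":[0.006,0,0.125]},{"grip":1,"xyz":[-0.0003,-0.0172,0.0035],"dr":[0.006,0,0.15]},{"grip":1,"xyz":[-0.0002,-0.0205,0.0035],"dr":[0.006,0,0.175]},{"grip":1,"xyz":[0,-0.0237,0.0035],"dr":[0.006,0,0.2]},{"grip":1,"xyz":[0.0003,-0.027,0.0035],"dr":[0.006,0,0.225]},{"grip":1,"xyz":[0.0007,-0.0302,0.0035],"dr":[0.006,0,0.25]},{"grip":1,"xyz":[0.0012,-0.0335,0.0035],"dr":[0.006,0,0.275]},{"grip":1,"xyz":[0.0017,-0.0367,0.0035],"dr":[0.006,0,0.3]}]'
python3 - <<'E'
from h import *
for q in(.95,.9,.85,.8,.75,.7): gate(q)
E
```

```text
time: 13.77
eef_pos: [0.6621, -0.0036, 0.0853]
tcp_rot: [0.819, 0.573, 0.001, 0.0]
contact_force: [1.0, 0.3, 0.5]
opening: -0.002
q 0.95 xyz [-0.0007 -0.0064  0.0003] dr [ 0.0009 -0.0007  0.0483] | t 13.77 F [0.95 0.26 0.46] pos [ 0.6621 -0.0036  0.0853]
q 0.9 xyz [-0.001  -0.0129  0.0003] dr [ 0.0009 -0.0007  0.0983] | t 13.77 F [0.95 0.26 0.46] pos [ 0.6621 -0.0036  0.0853]
q 0.85 xyz [-0.001  -0.0195  0.0002] dr [ 0.0008 -0.0007  0.1483] | t 13.77 F [0.95 0.26 0.46] pos [ 0.6621 -0.0036  0.0853]
q 0.8 xyz [-0.0007 -0.026   0.0002] dr [ 0.0008 -0.0007  0.1983] | t 13.77 F [0.95 0.26 0.46] pos [ 0.6621 -0.0036  0.0853]
q 0.75 xyz [-0.     -0.0325  0.0002] dr [ 0.0008 -0.0008  0.2483] | t 13.77 F [0.95 0.26 0.46] pos [ 0.6621 -0.0036  0.0853]
q 0.7 xyz [ 0.001  -0.039   0.0002] dr [ 0.0008 -0.0008  0.2983] | t 13.77 F [0.95 0.26 0.46] pos [ 0.6621 -0.0036  0.0853]
```

```bash
python3 -m jog '[{"grip":1,"xyz":[-0.0003,-0.0032,0],"dr":[0,0,0.025]},{"grip":1,"xyz":[-0.0007,-0.0064,0],"dr":[0,0,0.05]},{"grip":1,"xyz":[-0.0009,-0.0097,0],"dr":[0,0,0.075]},{"grip":1,"xyz":[-0.001,-0.0129,0],"dr":[0,0,0.1]},{"grip":1,"xyz":[-0.001,-0.0162,0],"dr":[0,0,0.125]},{"grip":1,"xyz":[-0.001,-0.0195,0],"dr":[0,0,0.15]},{"grip":1,"xyz":[-0.0009,-0.0228,0],"dr":[0,0,0.175]},{"grip":1,"xyz":[-0.0007,-0.026,0],"dr":[0,0,0.2]},{"grip":1,"xyz":[-0.0003,-0.0293,0],"dr":[0,0,0.225]},{"grip":1,"xyz":[0,-0.0325,0],"dr":[0,0,0.25]},{"grip":1,"xyz":[0.0005,-0.0358,0],"dr":[0,0,0.275]},{"grip":1,"xyz":[0.001,-0.039,0],"dr":[0,0,0.3]}]'
python3 - <<'E'
from h import *
for q in(.65,.6,.55,.5,.45,.4): gate(q)
cv2.imwrite("pics/side7.png",ctrl.read_camera("side")[:,:,::-1])
crop("pics/side7.png","pics/s7.png",230,90,150,160,3.7)
E
```

```text
time: 14.77
eef_pos: [0.6259, 0.0105, 0.0852]
tcp_rot: [0.896, 0.445, 0.001, 0.0]
contact_force: [1.2, 1.3, 1.0]
opening: -0.004
q 0.65 xyz [-0.0006 -0.0066  0.0002] dr [ 0.0009 -0.0009  0.0483] | t 14.77 F [1.23 1.33 1.02] pos [0.6259 0.0105 0.0852]
q 0.6 xyz [-0.0009 -0.0131  0.0002] dr [ 0.0008 -0.0009  0.0983] | t 14.77 F [1.23 1.33 1.02] pos [0.6259 0.0105 0.0852]
q 0.55 xyz [-0.0009 -0.0197  0.0002] dr [ 0.0008 -0.0009  0.1483] | t 14.77 F [1.23 1.33 1.02] pos [0.6259 0.0105 0.0852]
q 0.5 xyz [-0.0005 -0.0262  0.0002] dr [ 0.0008 -0.0009  0.1983] | t 14.77 F [1.23 1.33 1.02] pos [0.6259 0.0105 0.0852]
q 0.45 xyz [ 0.0001 -0.0328  0.0002] dr [ 0.0008 -0.0009  0.2483] | t 14.77 F [1.23 1.33 1.02] pos [0.6259 0.0105 0.0852]
q 0.4 xyz [ 0.0011 -0.0392  0.0002] dr [ 0.0007 -0.001   0.2983] | t 14.77 F [1.23 1.33 1.02] pos [0.6259 0.0105 0.0852]
```

View pics/s7.png

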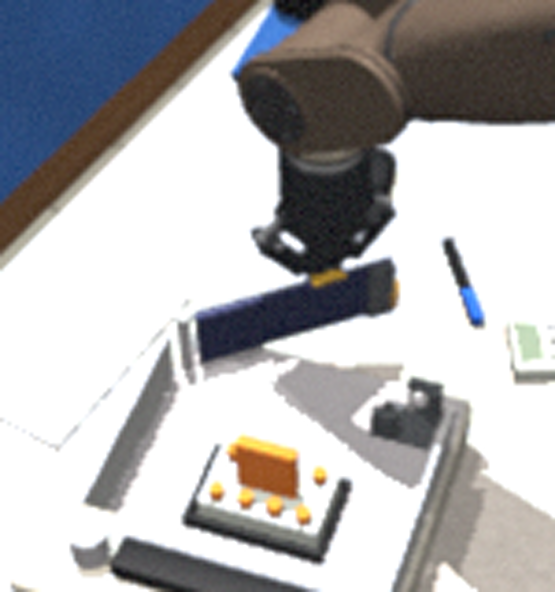

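```bash
python3 -m jog '[{"grip":1,"xyz":[-0.0003,-0.0033,0],"dr":[0,0,0.025]},{"grip":1,"xyz":[-0.0006,-0.0066,0],"dr":[0,0,0.05]},{"grip":1,"xyz":[-0.0008,-0.0098,0],"dr":[0,0,0.075]},{"grip":1,"xyz":[-0.0009,-0.0131,0],"dr":[0,0,0.1]},{"grip":1,"xyz":[-0.0009,-0.0164,0],"dr":[0,0,0.125]},{"grip":1,"xyz":[-0.0009,-0.0197,0],"dr":[0,0,0.15]},{"grip":1,"xyz":[-0.0007,-0.023,0],"dr":[0,0,0.175]},{"grip":1,"xyz":[-0.0005,-0.0262,0],"dr":[0,0,0.2]},{"grip":1,"xyz":[-0.0002,-0.0295,0],"dr":[0,0,0.225]},{"grip":1,"xyz":[0.0001,-0.0328,0],"dr":[0,0,0.25]},{"grip":1,"xyz":[0.0006,-0.036,0],"dr":[0,0,0.275]},{"grip":1,"xyz":[0.0011,-0.0392,0],"dr":[0,0,0.3]}]'
python3 - <<'E'
from h import *
for q in(.35,.3,.25,.2,.15): gate(q)
E
```

```text
time: 15.82
eef_pos: [0.5954, 0.0349, 0.0852]
tcp_rot: [0.952, 0.306, 0.001, 0.0]
contact_force: [1.3, 0.5, 0.7]
opening: 0.004
q 0.35 xyz [-0.0006 -0.0068  0.0002] dr [ 0.0008 -0.001   0.0491] | t 15.82 F [1.27 0.49 0.72] pos [0.5954 0.0349 0.0852]
q 0.3 xyz [-0.0009 -0.0133  0.0002] dr [ 0.0007 -0.001   0.0991] | t 15.82 F [1.27 0.49 0.72] pos [0.5954 0.0349 0.0852]
q 0.25 xyz [-0.0009 -0.0199  0.0002] dr [ 0.0007 -0.001   0.1491] | t 15.82 F [1.27 0.49 0.72] pos [0.5954 0.0349 0.0852]
q 0.2 xyz [-0.0006 -0.0264  0.0002] dr [ 0.0007 -0.001   0.1991] | t 15.82 F [1.27 0.49 0.72] pos [0.5954 0.0349 0.0852]
q 0.15 xyz [ 0.0001 -0.0329  0.0002] dr [ 0.0007 -0.001   0.2491] | t 15.82 F [1.27 0.49 0.72] pos [0.5954 0.0349 0.0852]
```

```bash
python3 -m jog '[{"grip":1,"xyz":[-0.0002,-0.0017,0],"dr":[0,0,0.0125]},{"grip":1,"xyz":[-0.0003,-0.0034,0],"dr":[0,0,0.025]},{"grip":1,"xyz":[-0.0005,-0.005,0],"dr":[0,0,0.0375]},{"grip":1,"xyz":[-0.0006,-0.0067,0],"dr":[0,0,0.05]},{"grip":1,"xyz":[-0.0007,-0.0083,0],"dr":[0,0,0.0625]},{"grip":1,"xyz":[-0.0008,-0.01,0],"dr":[0,0,0.075]},{"grip":1,"xyz":[-0.0009,-0.0116,0],"dr":[0,0,0.0875]}]'
python3 -m jog '[{"grip":1,"xyz":[0,-0.001,0],"dr":[0,0,0.0075]},{"grip":1,"xyz":[0,-0.002,0],"dr":[0,0,0.015]},{"grip":1,"xyz":[0,-0.003,0],"dr":[0,0,0.0225]}]'
python3 -m jog '[{"grip":1,"xyz":[0,-0.001,0],"dr":[0,0,0.0075]},{"grip":1,"xyz":[0,-0.002,0],"dr":[0,0,0.015]},{"grip":1,"xyz":[0,-0.003,0],"dr":[0,0,0.0225]}]'
python3 - <<'E'
from h import *
for q in(.25,.2,.15,.1,.05): gate(q)
E
```

```text
time: 16.4
eef_pos: [0.5878, 0.044, 0.0852]
tcp_rot: [0.964, 0.264, 0.0, 0.0]
contact_force: [0.1, -0.7, 2.2]
opening: -0.002
time: 16.65
eef_pos: [0.5861, 0.0465, 0.0852]
tcp_rot: [0.967, 0.254, 0.0, 0.0]
contact_force: [-0.6, -0.4, 2.8]
opening: 0.002
time: 16.9
eef_pos: [0.5847, 0.0491, 0.0851]
tcp_rot: [0.97, 0.243, 0.0, -0.0]
contact_force: [-1.6, -2.2, 3.5]
opening: 0.001
q 0.25 xyz [-0.0008 -0.002   0.0001] dr [-0.     -0.0004  0.0176] | t 16.9 F [-1.55 -2.24  3.52] pos [0.5847 0.0491 0.0851]
q 0.2 xyz [-0.0013 -0.0085  0.0001] dr [-0.     -0.0004  0.0676] | t 16.9 F [-1.55 -2.24  3.52] pos [0.5847 0.0491 0.0851]
q 0.15 xyz [-0.0015 -0.0151  0.0001] dr [-0.     -0.0004  0.1176] | t 16.9 F [-1.55 -2.24  3.52] pos [0.5847 0.0491 0.0851]
q 0.1 xyz [-0.0014 -0.0216  0.0001] dr [-1.000e-04 -4.000e-04  1.676e-01] | t 16.9 F [-1.55 -2.24  3.52] pos [0.5847 0.0491 0.0851]
q 0.05 xyz [-0.0009 -0.0281  0.0001] dr [-1.000e-04 -4.000e-04  2.176e-01] | t 16.9 F [-1.55 -2.24  3.52] pos [0.5847 0.0491 0.0851]
```

Run:
```python
from h import *
for n in("side","top"): cv2.imwrite(f"pics/{n}8.png",ctrl.read_camera(n)[:,:,::-1])
crop("pics/side8.png","pics/s8.png",250,100,120,120,6)
crop("pics/top8.png","pics/t8.png",230,130,160,120,5)
print(ctrl.get_state()["contact_force"],ctrl.get_state()["wrist_torque"])
```

```text
[-0.81405997 -1.9382031   4.57374169] [-0.15218374  0.3221235  -0.0261722 ]
```

View pics/s8.png

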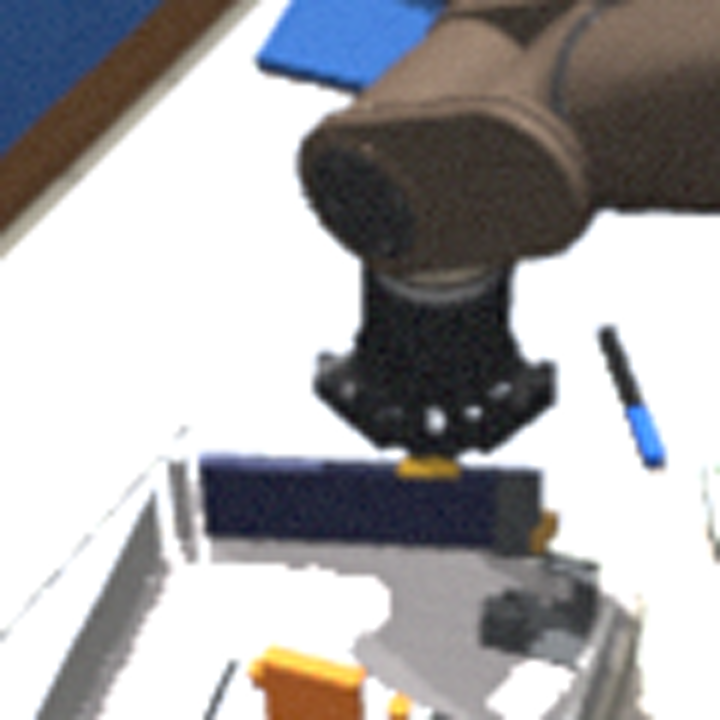

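View pics/t8.png

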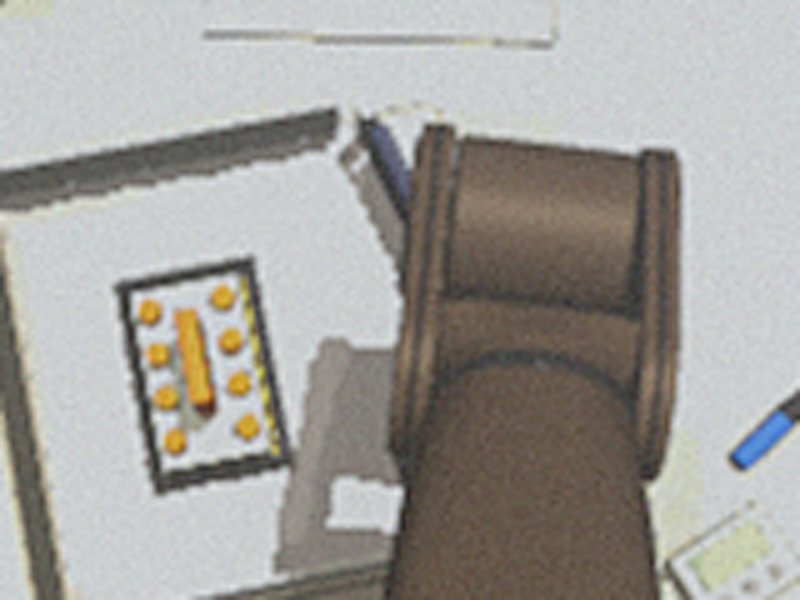

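```bash
python3 -m jog '[{"grip":1,"xyz":[0,0.003,0],"dr":[0,0,0]},{"grip":1,"xyz":[0,0.006,0],"dr":[0,0,0]},{"grip":1,"xyz":[0,0.006,0],"dr":[0,0,0]}]'
python3 -m jog '[{"grip":1,"xyz":[0,0,0],"dr":[0,0,0]},{"grip":1,"xyz":[0,0,0],"dr":[0,0,0]}]'
```

```text
time: 17.25
eef_pos: [0.5884, 0.0435, 0.0851]
tcp_rot: [0.97, 0.243, 0.001, 0.0]
contact_force: [0.3, -0.0, 1.9]
opening: 0.0
time: 17.42
eef_pos: [0.5882, 0.0437, 0.0851]
tcp_rot: [0.97, 0.243, 0.001, 0.0]
contact_force: [0.8, -0.5, 2.2]
opening: 0.0
```

```bash
python3 -m jog '[{"grip":1,"xyz":[0,0.003,-0.006],"dr":[0,0,0]},{"grip":1,"xyz":[0,0.003,-0.006],"dr":[0,0,0]},{"grip":1,"xyz":[0,0.003,-0.006],"dr":[0,0,0]}]'
python3 -m jog '[{"grip":1,"xyz":[0,0,0],"dr":[0,0,0]},{"grip":1,"xyz":[0,0,0],"dr":[0,0,0]}]'
```

```text
time: 17.67
eef_pos: [0.589, 0.0411, 0.091]
tcp_rot: [0.97, 0.243, 0.0, -0.0]
contact_force: [0.2, -0.4, -0.2]
opening: 0.0
time: 17.83
eef_pos: [0.5887, 0.0412, 0.0907]
tcp_rot: [0.97, 0.243, -0.0, -0.0]
contact_force: [0.9, -0.0, 0.2]
opening: 0.001
```

```bash
python3 -m jog '[{"grip":1,"xyz":[0,-0.003,-0.006],"dr":[0,0,0]},{"grip":1,"xyz":[0,-0.005,-0.006],"dr":[0,0,0]},{"grip":1,"xyz":[0,-0.0065,-0.006],"dr":[0,0,0]},{"grip":1,"xyz":[0,-0.008,-0.006],"dr":[0,0,0]}]'
python3 -m jog '[{"grip":1,"xyz":[0,-0.001,0],"dr":[0,0,0.005]},{"grip":1,"xyz":[0,-0.002,0],"dr":[0,0,0.01]}]'
python3 - <<'E'
from h import *
for q in(.25,.2,.15,.1,.05): gate(q,z=.096)
print(ctrl.get_state()["wrist_torque"])
E
```

```text
time: 18.17
eef_pos: [0.5854, 0.0485, 0.0974]
tcp_rot: [0.97, 0.243, 0.001, 0.0]
contact_force: [-0.1, -0.9, 0.6]
opening: -0.005
time: 18.33
eef_pos: [0.5843, 0.0502, 0.0971]
tcp_rot: [0.971, 0.238, 0.0, -0.0]
contact_force: [0.7, -1.1, -0.1]
opening: 0.003
q 0.25 xyz [-0.0009 -0.0009  0.0011] dr [ 0.0002 -0.0008  0.008 ] | t 18.33 F [ 0.66 -1.14 -0.08] pos [0.5843 0.0502 0.0971]
q 0.2 xyz [-0.0015 -0.0074  0.0011] dr [ 0.0002 -0.0008  0.058 ] | t 18.33 F [ 0.66 -1.14 -0.08] pos [0.5843 0.0502 0.0971]
q 0.15 xyz [-0.0018 -0.014   0.0011] dr [ 1.00e-04 -8.00e-04  1.08e-01] | t 18.33 F [ 0.66 -1.14 -0.08] pos [0.5843 0.0502 0.0971]
q 0.1 xyz [-0.0017 -0.0205  0.0011] dr [ 1.00e-04 -8.00e-04  1.58e-01] | t 18.33 F [ 0.66 -1.14 -0.08] pos [0.5843 0.0502 0.0971]
q 0.05 xyz [-0.0013 -0.027   0.0011] dr [ 1.00e-04 -8.00e-04  2.08e-01] | t 18.33 F [ 0.66 -1.14 -0.08] pos [0.5843 0.0502 0.0971]
[-0.03742573  0.05190852  0.03129482]
```

```bash
python3 -m jog '[{"grip":1,"xyz":[-0.0001,-0.0009,0],"dr":[0,0,0.0065]},{"grip":1,"xyz":[-0.0002,-0.0018,0],"dr":[0,0,0.013]}]' | grep -E "pos|force"
python3 -m jog '[{"grip":1,"xyz":[-0.0001,-0.0009,0],"dr":[0,0,0.0065]},{"grip":1,"xyz":[-0.0002,-0.0018,0],"dr":[0,0,0.013]}]' | grep -E "pos|force"
```

```text
eef_pos: [0.5834, 0.0516, 0.097]
contact_force: [0.0, 0.5, -0.1]
eef_pos: [0.5824, 0.0531, 0.097]
contact_force: [0.4, 0.2, 1.5]
```

```bash
python3 -m jog '[{"grip":1,"xyz":[-0.0001,-0.0009,0],"dr":[0,0,0.0065]},{"grip":1,"xyz":[-0.0002,-0.0018,0],"dr":[0,0,0.013]}]' | grep -E "pos|force"
```

```text
eef_pos: [0.5814, 0.0547, 0.097]
contact_force: [0.9, -0.6, 0.4]
```

```bash
python3 -m jog '[{"grip":1,"xyz":[-0.0001,-0.0009,0],"dr":[0,0,0.0065]},{"grip":1,"xyz":[-0.0002,-0.0018,0],"dr":[0,0,0.013]},{"grip":1,"xyz":[-0.0002,-0.0027,0],"dr":[0,0,0.0195]}]' | grep -E "pos|force"
python3 -m jog '[{"grip":1,"xyz":[0,-0.0009,0],"dr":[0,0,0.0065]},{"grip":1,"xyz":[0,-0.0018,0],"dr":[0,0,0.013]}]' | grep -E "pos|force"
```

```text
eef_pos: [0.5799, 0.057, 0.097]
contact_force: [-0.0, -1.0, -0.1]
eef_pos: [0.5791, 0.0586, 0.097]
contact_force: [-0.6, -0.5, 0.4]
```

```bash
python3 -m jog '[{"grip":1,"xyz":[0,-0.0009,0],"dr":[0,0,0.0065]},{"grip":1,"xyz":[0,-0.0018,0],"dr":[0,0,0.013]}]' | grep -E "time|pos|force"
```

```text
time: 19.42
eef_pos: [0.5784, 0.0602, 0.0969]
contact_force: [-0.2, 0.5, -0.0]
```

Run:
```python
from h import *
for n in("side",): cv2.imwrite(f"pics/{n}9.png",ctrl.read_camera(n)[:,:,::-1])
crop("pics/side9.png","pics/s9.png",270,150,90,70,8)
for q in(.2,.15,.1): gate(q,z=.096)
```

```text
q 0.2 xyz [-0.0006  0.0045  0.0009] dr [-0.0003 -0.0003 -0.0269] | t 19.47 F [ 0.13 -1.07 -0.21] pos [0.5783 0.0604 0.0969]
q 0.15 xyz [-0.0014 -0.002   0.0009] dr [-0.0004 -0.0002  0.0231] | t 19.47 F [ 0.13 -1.07 -0.21] pos [0.5783 0.0604 0.0969]
q 0.1 xyz [-0.0019 -0.0085  0.0009] dr [-0.0004 -0.0002  0.0731] | t 19.47 F [ 0.13 -1.07 -0.21] pos [0.5783 0.0604 0.0969]
```

View pics/s9.png

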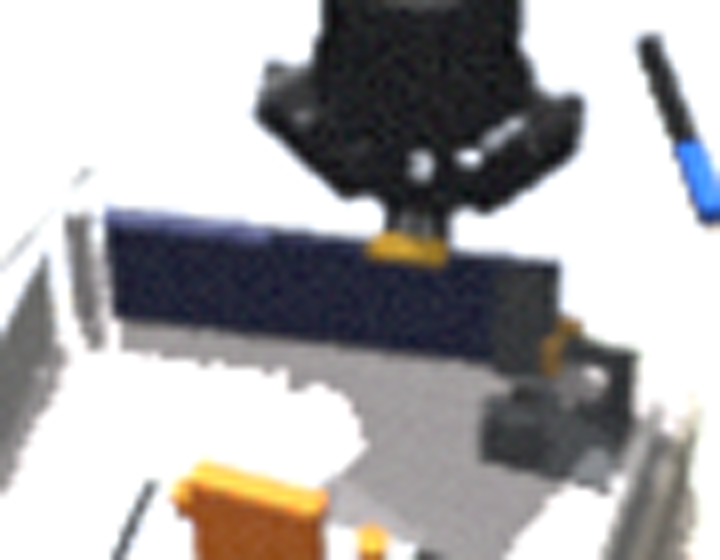

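```bash
python3 -m jog '[{"grip":1,"xyz":[-0.0001,-0.0008,0],"dr":[0,0,0.0065]},{"grip":1,"xyz":[-0.0002,-0.0016,0],"dr":[0,0,0.013]}]' | grep -E "pos|force"
```

```text
eef_pos: [0.5777, 0.0616, 0.0969]
contact_force: [0.9, -0.6, -1.1]
```

```bash
python3 -m jog '[{"grip":1,"xyz":[-0.0001,-0.0008,0],"dr":[0,0,0.0065]},{"grip":1,"xyz":[-0.0002,-0.0016,0],"dr":[0,0,0.013]}]' | grep -E "pos|force"
```

```text
eef_pos: [0.5769, 0.0631, 0.0969]
contact_force: [0.1, -1.0, -0.5]
```

```bash
python3 -m jog '[{"grip":1,"xyz":[-0.0001,-0.0008,0],"dr":[0,0,0.0065]},{"grip":1,"xyz":[-0.0002,-0.0016,0],"dr":[0,0,0.013]}]' | grep -E "pos|force"
```

```text
eef_pos: [0.5764, 0.064, 0.097]
contact_force: [0.1, -3.4, -1.4]
```

Tongue is on the pin (force rising). I'll keep going in short calls.

```bash
python3 -m jog '[{"grip":1,"xyz":[-0.0001,-0.0008,0],"dr":[0,0,0.006]},{"grip":1,"xyz":[-0.0001,-0.0016,0],"dr":[0,0,0.012]}]' | grep -E "pos|force"
```

```text
eef_pos: [0.5759, 0.0649, 0.097]
contact_force: [2.6, -5.6, -1.0]
```

```bash
python3 -m jog '[{"grip":1,"xyz":[-0.0001,-0.0008,0],"dr":[0,0,0.006]},{"grip":1,"xyz":[-0.0001,-0.0016,0],"dr":[0,0,0.012]}]' | grep -E "pos|force"
```

```text
eef_pos: [0.5753, 0.0661, 0.097]
contact_force: [1.0, -5.9, -2.2]
```

```bash
python3 -m jog '[{"grip":1,"xyz":[-0.0001,-0.0008,0],"dr":[0,0,0.006]},{"grip":1,"xyz":[-0.0001,-0.0016,0],"dr":[0,0,0.012]}]' | grep -E "pos|force"
```

```text
eef_pos: [0.5747, 0.0673, 0.097]
contact_force: [0.4, -7.3, -1.0]
```

```bash
python3 -m jog '[{"grip":1,"xyz":[-0.0001,-0.0008,0],"dr":[0,0,0.006]},{"grip":1,"xyz":[-0.0001,-0.0016,0],"dr":[0,0,0.012]}]' | grep -E "pos|force"
```

```text
eef_pos: [0.5741, 0.0684, 0.097]
contact_force: [0.9, -7.3, -1.5]
```

```bash
python3 -m jog '[{"grip":1,"xyz":[-0.0001,-0.0008,0],"dr":[0,0,0.006]},{"grip":1,"xyz":[-0.0001,-0.0016,0],"dr":[0,0,0.012]}]' | grep -E "pos|force"
```

```text
eef_pos: [0.5735, 0.0697, 0.097]
contact_force: [1.3, -8.4, -0.9]
```

```bash
python3 -m jog '[{"grip":1,"xyz":[-0.0001,-0.0008,0],"dr":[0,0,0.006]},{"grip":1,"xyz":[-0.0001,-0.0016,0],"dr":[0,0,0.012]}]' | grep -E "pos|force"
```

```text
eef_pos: [0.5725, 0.0729, 0.097]
contact_force: [-0.4, -0.3, 0.1]
```

```bash
python3 -m jog '[{"grip":1,"xyz":[-0.0001,-0.0008,0],"dr":[0,0,0.006]},{"grip":1,"xyz":[-0.0001,-0.0016,0],"dr":[0,0,0.012]}]' | grep -E "pos|force"
```

```text
eef_pos: [0.572, 0.0751, 0.0971]
contact_force: [0.0, -3.4, -0.5]
```

```bash
python3 -m jog '[{"grip":1,"xyz":[0,-0.0007,0],"dr":[0,0,0.006]},{"grip":1,"xyz":[0,-0.0014,0],"dr":[0,0,0.011]}]' | grep -E "pos|force"
```

```text
eef_pos: [0.5719, 0.0752, 0.0972]
contact_force: [-0.2, -8.4, -0.3]
```

```bash
python3 -m jog '[{"grip":1,"xyz":[0,-0.0006,0],"dr":[0,0,0]},{"grip":1,"xyz":[0,-0.0006,0],"dr":[0,0,0]}]' | grep -E "pos|force"
```

```text
eef_pos: [0.5719, 0.0751, 0.0972]
contact_force: [0.6, -8.0, -0.8]
```

```bash
python3 -m jog '[{"grip":1,"xyz":[0,-0.0005,0],"dr":[0,0,0]},{"grip":1,"xyz":[0,-0.0005,0],"dr":[0,0,0]}]' | grep -E "pos|force"
```

```text
eef_pos: [0.5718, 0.0753, 0.0972]
contact_force: [1.5, -9.2, -1.2]
```

```bash
python3 -m jog '[{"grip":1,"xyz":[0,-0.0006,0],"dr":[0,0,0]},{"grip":1,"xyz":[0,-0.0006,0],"dr":[0,0,0]}]' | grep -E "pos|force"
```

```text
eef_pos: [0.5718, 0.0755, 0.0972]
contact_force: [1.4, -9.1, -1.3]
```

```bash
python3 -m jog '[{"grip":1,"xyz":[0,-0.0005,0],"dr":[0,0,0]},{"grip":1,"xyz":[0,-0.0005,0],"dr":[0,0,0]}]' | grep -E "pos|force"
```

```text
eef_pos: [0.5717, 0.0756, 0.0972]
contact_force: [1.1, -9.4, -0.3]
```

```bash
python3 -m jog '[{"grip":1,"xyz":[0,-0.0007,0],"dr":[0,0,0]},{"grip":1,"xyz":[0,-0.0007,0],"dr":[0,0,0]}]' | grep -E "pos|force"
```

```text
eef_pos: [0.5717, 0.0759, 0.0972]
contact_force: [1.1, -11.3, -1.0]
```

```bash
python3 -m jog '[{"grip":1,"xyz":[0,-0.0007,0],"dr":[0,0,0]},{"grip":1,"xyz":[0,-0.0007,0],"dr":[0,0,0]}]' | grep -E "pos|force"
```

```text
eef_pos: [0.5716, 0.0761, 0.0972]
contact_force: [2.6, -14.1, -1.7]
```

```bash
python3 -m jog '[{"grip":1,"xyz":[0,-0.0007,0],"dr":[0,0,0]},{"grip":1,"xyz":[0,-0.0007,0],"dr":[0,0,0]}]' | grep -E "pos|force"
```

```text
eef_pos: [0.5716, 0.0763, 0.0973]
contact_force: [1.6, -14.0, -1.6]
```

```bash
python3 -m jog '[{"grip":1,"xyz":[0,0.003,0],"dr":[0,0,0]},{"grip":1,"xyz":[0,0.008,0],"dr":[0,0,0]},{"grip":1,"xyz":[0,0.02,0],"dr":[0,0,0]},{"grip":1,"xyz":[0,0.04,-0.01],"dr":[0,0,0]},{"grip":1,"xyz":[0,0.06,-0.04],"dr":[0,0,0]},{"grip":1,"xyz":[0,0.09,-0.08],"dr":[0,0,0]},{"grip":1,"xyz":[0,0.12,-0.11],"dr":[0,0,0]},{"grip":1,"xyz":[0,0.15,-0.12],"dr":[0,0,0]},{"grip":1,"xyz":[0,0.18,-0.12],"dr":[0,0,0]},{"grip":1,"xyz":[0,0.2,-0.12],"dr":[0,0,0]},{"grip":1,"xyz":[0,0.2,-0.12],"dr":[0,0,0]},{"grip":1,"xyz":[0,0.2,-0.12],"dr":[0,0,0]}]'
python3 - <<'E'
from h import *
for n in("side","top"): cv2.imwrite(f"pics/{n}10.png",ctrl.read_camera(n)[:,:,::-1])
crop("pics/side10.png","pics/s10.png",250,140,110,100,7)
crop("pics/top10.png","pics/t10.png",230,130,130,120,6)
E
```

```text
time: 23.47
eef_pos: [0.6224, -0.1135, 0.2167]
tcp_rot: [0.991, 0.13, 0.0, -0.001]
contact_force: [-0.5, 1.4, -0.1]
opening: -0.0
```

View pics/s10.png

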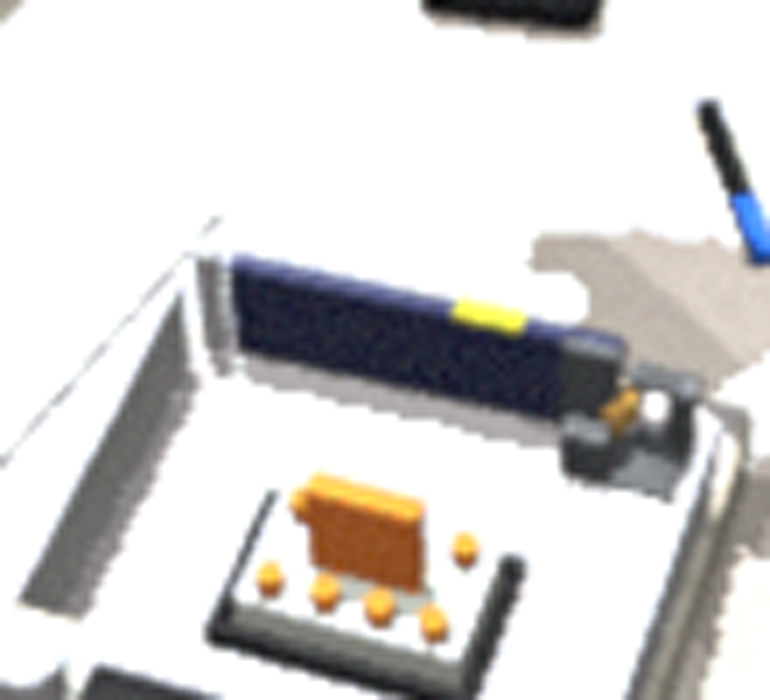

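View pics/t10.png

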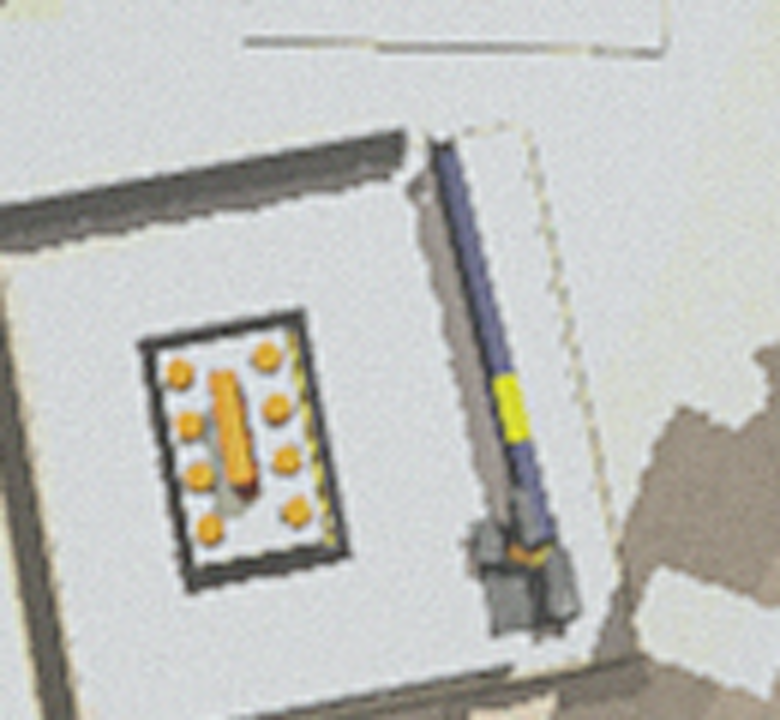

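View pics/side10.png

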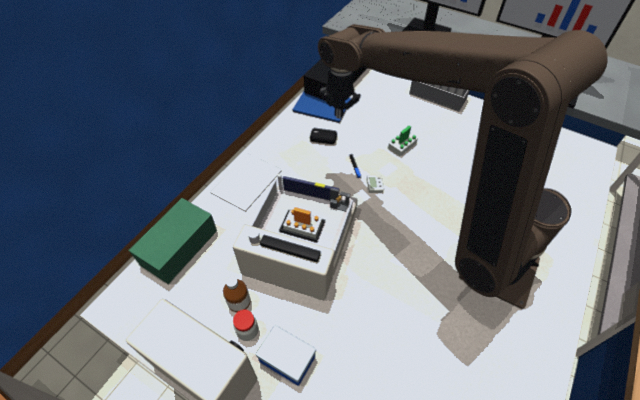

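Run:
```python
from h import *
px=lambda p:((p[0]+.5)/6-.5+230,(p[1]+.5)/6-.5+130)
y=atz("top",*px((511,408)),.124);h=atz("top",*px((447,150)),.124);f=atz("top",*px((540,530)),.124)
d=(f-h)[:2];print(y,h,f,"q",np.arctan2(d[1],d[0])%(2*np.pi)-A-np.pi/2)
d=y[:2]-H;print("q from patch",np.arctan2(d[1],d[0])%(2*np.pi)-A-np.pi/2,np.linalg.norm(d))
n=np.array([np.cos(A+.07),np.sin(A+.07)]);print("TCP last press + 11+5mm",np.array([.5716,.0763])+.016*n)
im=cv2.imread("pics/top10.png");hsv=cv2.cvtColor(im,cv2.COLOR_BGR2HSV);m=cv2.inRange(hsv,(8,130,70),(22,255,255));m[:,:250]=0;m[:,290:]=0;m[:170]=0;m[240:]=0
k,l,s,c=cv2.connectedComponentsWithStats(m)
for i in range(1,k):
    if s[i,4]>4: print(s[i,4],atz("top",*c[i],.098).round(4))
print(ctrl.get_state()["contact_force"])
```

```text
[0.56801769 0.09041301 0.124     ] [0.68417722 0.12136982 0.124     ] [0.5142014  0.07662788 0.124     ] q 0.03418309780893969
q from patch 0.04236983096911562 0.12796861914135083
TCP last press + 11+5mm [0.56697567 0.09161717]
12 [0.5926 0.2    0.098 ]
16 [0.5838 0.2393 0.098 ]
79 [0.5598 0.2145 0.098 ]
13 [0.5697 0.1953 0.098 ]
14 [0.5607 0.2336 0.098 ]
12 [0.545  0.1906 0.098 ]
11 [0.536 0.229 0.098]
12 [0.5227 0.1849 0.098 ]
16 [0.5135 0.2232 0.098 ]
[ 0.78051023 -0.11405591 -0.03653311]
```

Run:
```python
from plant import ctrl
print(ctrl.sign_off())
```

```text
the job is handed in; nothing more can be done
None
```

I set the orange carrier in the nest, let go of it, and pushed the gate shut until its latch snapped. I handed the job in at about 23.6 s of the 64 s.

**Carrier:** The last pictures show it flat inside the black frame. Its caps average to about (0.553, 0.213), and my two nest measurements were both near (0.556, 0.212). It stands slightly toward the tower side of the nest, within the frame's play.

**Gate:**
- **Push:** The force rose to about 8.5 N as the tongue rode up, fell to about 0 at the snap, then rose against the bumper. The highest reading was about 14.4 N. I only read the force at the end of each short move, so I did not see any peak between readings.
- **After letting go:** The gate stayed at about 0.04 rad, within about 2 mm of where I had pushed it, with the tongue inside the strike. The latch is inferred from this and the force curve; I did not measure the tongue or bumper directly.

**Checks that disagreed:**
- **Cameras:** They differed by 2–5 mm on the nest's y. I lined the carrier up against the nest in the side picture instead, and it went down without touching the frame.
- **Upward force:** Before the latch I felt 2–4.5 N upward at a tool height of 85 mm. It vanished when I raised the tool, so I pushed at 97 mm. I did not find the cause.

**Bystanders:** In the last side picture the other things look to be where they were at the start; I compared this by eye only.

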